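# Reload the bushing nest and take the finished bushing out with tongs

### The arm

A 6-joint arm with a two-finger parallel gripper is mounted at the origin on the work surface. World frame = base frame: x ahead of the robot, y to its left, z up, the work surface at z = 0. Lengths are in m, angles in degrees, forces in N, time in s.
With the tool pointing down it reaches from about 0.4 to 0.825 m from the base axis. Payload 7 kg.
Tool frame: the origin (TCP) lies midway between the tips of the shut fingers; the grasp point (between the pads) lies 19 mm behind it (ctrl.grasp_offset is the distance from the TCP to the grasp point, in m); z points along the fingers, x is the direction in which the jaws open and shut, and the axes are right-handed (so a half turn about z gives the same grasp; the last joint's range is limited). The gripper opens to 88 mm and grips with 3 to 60 N. Pads are 19 mm wide; open, the fingers measure 130 mm over their backs; the gripper's body (78 mm by 193 mm) begins 47 mm behind the grasp point.
Start: joints at [-50.529, 20.546, 0.682, 0, -70.136, -16.507], TCP at [0.263, -0.621, 0.227] pointing down, gripper open.
Joint ranges: [-176.03, 176.03], [-82.01, 121.73], [-58.28, 71.71], [-173.87, 95.51], [-174.79, -0.11], [-173.66, 173.66]. Speed limits (degrees/s): [136.94, 136.94, 172.46, 180, 180, 180].

### API

Orientations are given as [roll, pitch, yaw] about the fixed x, y, z axes, in that order (R = Rz(yaw) Ry(pitch) Rx(roll)).
In Python, from plant import sensors, snapshot, order, ctrl gives the robot as it stands.
- The arm moves only by the tool send_rows, never from a script. Its argument "commands" is a list of rows, each a list of 3 entries, a list of its own where there are three numbers: the closure, from 0 (fully open) to 1 (shut), then the shift along the world's x, y, z in units of 0.25 m (1.0 is 0.25 m), then the turn, a rotation vector about the world's x, y, z in units of 360 degrees (1.0 is 360 degrees). In form: [[hand, [x, y, z], [ax, ay, az]], ...]. A call has 1 to 12 rows; each row shifts and turns the pose as measured when the row begins; what a row does not reach is not made up. A row lasts 1/10 s, in which the tool goes at most 50 mm and 8.59 degrees, less where a joint would pass 70% of its speed; a pose out of reach is approached as far as the arm can. A call with a number of a shift or a turn outside -1 to 1 is refused whole. A call with a gripper value outside its range is refused whole. The fingers move at their own pace and stop on an object; the grip force is fixed at half the most. Time passes only in rows, so rows that do not move let the fingers close. It gives the time, the measured TCP pose, the force and the opening at its end, in the units of the state.
- sensors.get_obs(): the state, without advancing time (a new reading comes with each control period).
- snapshot(name): name is "side" or "top" or "wrist"; returns a dict with "color" (384x512x3 uint8, blue, green, red), "z_map" (384x512 float32, m along the optical axis (not along the pixel's ray), 0 where there is no reading), "mtx" (3x3 intrinsics, pixels), "xyz" and "attitude" of the camera in the world. Camera axes: x right, y down, z forward; pixel columns grow to the right and rows downward; lengths in m; the calibration is good to about 2 mm. The wrist camera is an equidistant fisheye: a pixel r from the principal point sees the ray r / f radians off the axis. A picture is of the moment at which its call begins.
- order.close_job(): hands the job in, once; it reports no verdict.
The state is a dict: "clock": time; "joint_pos": joint angles; "qvel": joint speeds; "tau": joint torques, N m; "tool_pos": TCP position; "orientation": TCP orientation; "force": force on the tool from outside, world axes, zero at the start; "moment": the same for the moment, N m; "opening": finger opening in m.
Only numpy, scipy, OpenCV 4.12 (cv2) and the standard library are available. Lean on these libraries where they do the work, as an engineer would, in place of code of your own. Each camera call takes 0.05 s, during which the arm holds its last target.

### The job

Put the spare bushing that stands stem down into the empty nest, stem in the hole, barrel up, and the flange sitting flat on the nest, and let go of it. Then pick up the spring tongs, squeeze their jaws on the barrel of the finished bushing in the other nest and lift it out, never touching that bushing with the gripper itself. Finish while still holding it upright in the tongs, its lower end at least 10 cm above the bench; leave the upside-down bushing, jar, tape roll and screwdriver alone.

Things in the scene. Friction and masses are not known exactly. Their poses are not given: they have to be found in the camera images.
- spare_center (a point): Spare bushing, loose white plastic, 40 g, standing stem down on the bench. 49 mm tall; from below: stem (diameter 18, 16 long), flange (diameter 32, 5 thick), barrel (diameter 24, 28 long), dark bore mark on top. Point on its axis half-way up, 24.5 mm over the stem's foot; z from stem to barrel. Grip the barrel with the fingertips above the flange.
- finished_center (a point): Finished bushing, same shape as the spare, its stem in the hole of the full nest, its flange resting on the nest: the barrel reaches from 25 to 53 mm above the bench. Point on its axis half-way up, 24.5 mm over the stem's foot (28.5 mm over the bench at the start); z up the axis. Only the tongs may touch it.
- upended_center (a point): Another bushing of the same shape, standing upside down (on its barrel, stem on top) next to the spare. Bystander. Point on its axis half-way up.
- nest_empty_mouth (a point): Empty nest: aluminium block 60 x 60 x 20 mm fixed to the bench, with a through hole of diameter 22 mm with a 2 mm chamfer. Point at the centre of the hole's mouth, level with the block's top (20 mm over the bench); z up. A seated bushing has its flange underside at this height and its centre point 8.5 mm above this point.
- nest_full_mouth (a point): Full nest: same block, holding the finished bushing. Point at the centre of the hole's mouth, 20 mm over the bench; z up.
- tongs_grip (a point): Spring tongs, steel, 100 g, lying flat on a grey rest. Two arms, 20 mm tall, run from a tail block to the jaws and close sideways; black grip pads (44 mm long) outside. Point midway between the arms at the place to grip them, half-way up (26 mm over the bench); x towards the jaws, y across the arms (squeeze along it), z up. Over the pads: 61 mm open, 51 holding a barrel. Hinges 60 mm behind.
- tongs_jaws (a point): Point midway between the tongs' V-shaped jaws, 60 mm ahead of the grip point along the tongs' x, at the same height; the axis of a held barrel passes here. Jaws are 20 mm tall (10 mm above and below this point), 24 mm long; open, they leave about 35 mm between their nearest edges and measure about 70 mm overall.
- tongs_left (a joint): Closing angle of each tongs arm (they move together), rad: 0 open (spring stop), about 0.085 with the jaws shut on a barrel. The spring pushes back about 9 N at the grip point from the start, 13 N at 0.085; half of any force beyond that reaches the barrel. Held at about 0.03 (arms 3 to 4 mm narrower at the grip) the tongs can be carried with open jaws; let out to 0 they drop.
- rest: Grey rest under the tongs, fixed to the bench: plate 130 x 70 mm, 4 mm high, with two cross bars 16 mm wide and 16 mm high centred 55 mm behind and 50 mm ahead of its middle; the tongs' grip point lies over its middle, so the fingers have room there. Origin at the centre of its underside, x towards the jaws.
- jar: Bystander: capped clear jar with paper label, diameter 72, 85 mm tall. Origin at the centre of its underside.
- tape: Bystander: black tape roll lying flat, outer diameter 84, 20 mm tall. Origin at the centre of its underside.
- driver: Bystander: screwdriver lying on the bench, about 200 mm long, handle at its -x end. Origin near its middle, at its underside.
- spare: Same spare bushing, with its origin at the foot of its stem, z up.
- finished: Same finished bushing, with its origin at the foot of its stem, z up.
- tongs: Same tongs, with the origin between the two hinges at the underside, 60 mm behind the grip point and 10 mm lower; x towards the jaws.
Not all that is in view belongs to the job. What is shaped like the tongs but purple or yellow is not meant.

How it is judged:
By the outcome, as a careful person would: the job done as asked, in the order asked, and still so for the second after the job is handed in, while the arm keeps its last pose, push and grip.
It also fails if it takes over 72 s, if anything falls off the work surface, if the arm or the gripper's body presses on something with over 40 N, if the wrist force passes 120 N, or if a joint passes its speed limit or range.

## Working session

There is one attempt and no reset: what is moved stays moved. The work goes in short steps, Python scripts to look and compute and a tool call to move; the robot and the scene stay as the last step left them, time stands still between calls to the robot, and variables do not carry over. Pictures are saved under pics/ and viewed, and the job is handed in when it is done.

Besides the shell and the picture viewer there is one more tool, called after "Call:" as a command line: name --argument value ..., lists and objects as JSON in quotes. send_rows: Moves the arm, as the interface text tells. Its arguments: {"type":"object","properties":{"commands":{"type":"array","items":{"type":"array"}}},"required":["commands"]}

```bash
ls; mkdir -p pics; python3 - <<'E'
from plant import sensors, snapshot, order, ctrl
import cv2
print(sensors.get_obs())
for n in("side","top","wrist"):
    s=snapshot(n);cv2.imwrite(f"pics/{n}0.png",s["color"]);print(n,s["mtx"],s["xyz"],s["attitude"])
E
```

```text
pics
{'clock': 0.0, 'joint_pos': array([-5.05283255e+01,  2.05904987e+01,  6.34203163e-01, -2.22443638e-02,
       -7.01354644e+01, -1.65068712e+01]), 'qvel': array([-0.03969133,  0.04307947,  0.01489079,  0.06798859, -0.05832632,
       -0.05112957]), 'tau': array([-3.28103924e-04, -5.82713020e+01,  2.93043941e+01,  6.99712202e+00,
        6.59991187e-03, -1.79769040e-04]), 'tool_pos': array([ 0.26315754, -0.62105643,  0.22562984]), 'orientation': array([-1.79993975e+02, -9.39202442e-02,  1.12957223e+02]), 'force': array([ 0.29212499, -1.00947414,  0.00684839]), 'moment': array([-0.05522542, -0.0479347 , -0.03702419]), 'opening': 0.08783342057360075}
side [[364.84562369   0.         254.98406089]
 [  0.         364.84562369 188.88362625]
 [  0.           0.           1.        ]] [0.25875282 0.74975769 0.60715928] [-1.21244949e+02 -1.30628831e-01 -1.64525681e+02]
top [[380.7070881    0.         260.22163579]
 [  0.         380.7070881  193.10130804]
 [  0.           0.           1.        ]] [ 0.38341423 -0.0844894   1.07099231] [-172.52479881   -0.91815836  -89.53704658]
wrist [[297.31863964   0.         257.19111173]
 [  0.         297.31863964 194.38777013]
 [  0.           0.           1.        ]] [ 0.20367291 -0.64669636  0.38417336] [ 1.65855827e+02 -3.54825324e-02  1.12935361e+02]
```

View pics/top0.png

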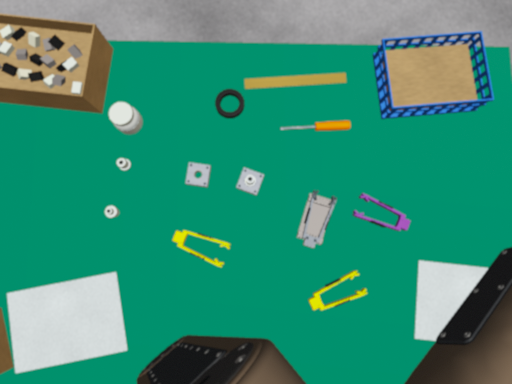

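View pics/side0.png

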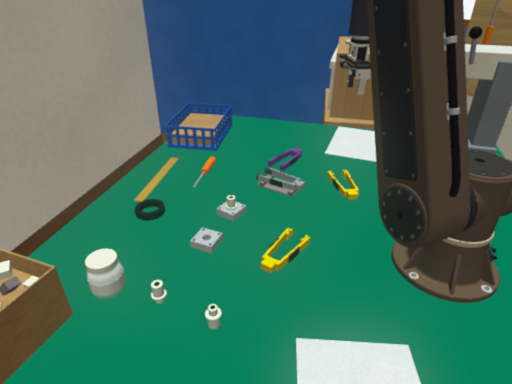

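View pics/wrist0.png

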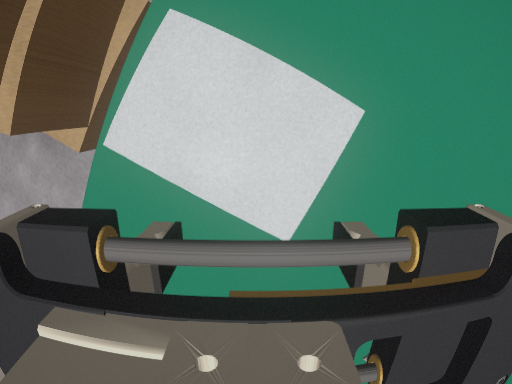

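```bash
python3 - <<'E'
import cv2,numpy as np
t=cv2.imread("pics/top0.png");s=cv2.imread("pics/side0.png")
r=lambda im,x,y,w,h,f:cv2.resize(im[y:y+h,x:x+w],None,fx=f,fy=f,interpolation=cv2.INTER_CUBIC)
a=r(s,130,260,110,80,5)
cv2.imwrite("pics/c_side_b.png",a)
cv2.imwrite("pics/c_top_b.png",np.vstack([r(t,90,140,190,80,4)]))
cv2.imwrite("pics/c_top_t.png",r(t,270,170,150,90,5))
E
```

```text
(no output)
```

View pics/c_side_b.png

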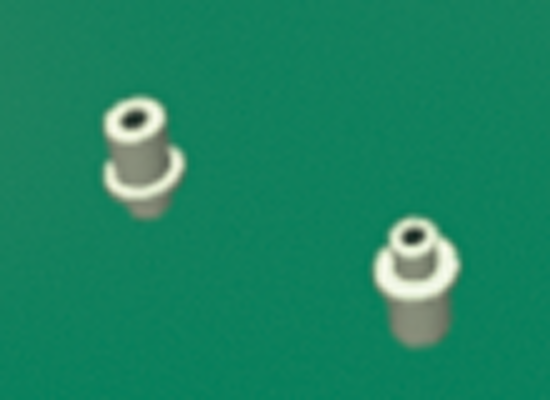

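View pics/c_top_b.png

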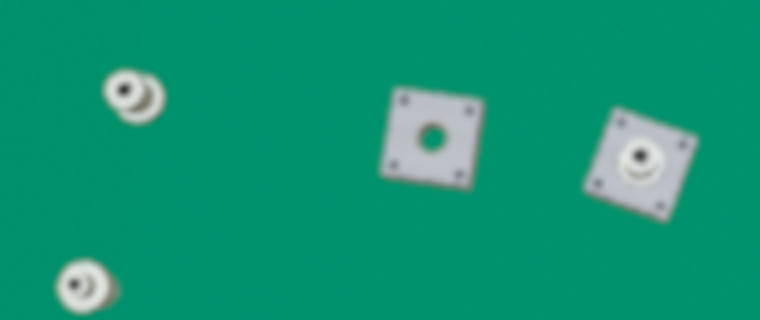

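View pics/c_top_t.png

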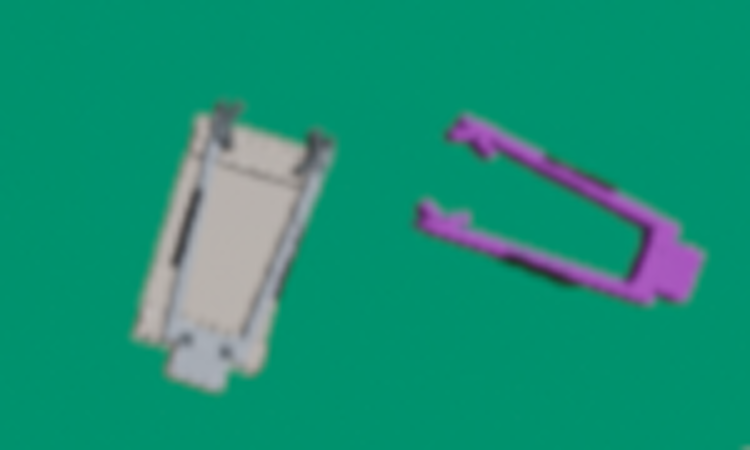

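Spare: stem-down bushing at top (123,164) / side (157,290), since its wide flange is low and its barrel on top. The one at top (111,211) / side (213,315) has its stem on top, so it is the bystander. Of the four tongs shapes, the steel one on the grey rest at top (317,218) is meant. The others are purple (385,212) and yellow (203,248) and (338,290).

```bash
cat > h.py <<'E'
import numpy as np,cv2
from scipy.spatial.transform import Rotation as R
from plant import sensors, snapshot, order, ctrl
def cam(s): return s["mtx"],np.array(s["xyz"]),R.from_euler('xyz',s["attitude"],degrees=True).as_matrix()
def ray(s,u,v,fish=False):
    K,p,M=cam(s)
    x=(u-K[0,2])/K[0,0];y=(v-K[1,2])/K[1,1]
    if fish:
        r=np.hypot(x,y);d=np.array([np.sin(r)*x/r,np.sin(r)*y/r,np.cos(r)])
    else: d=np.array([x,y,1.])
    return p,M@d
def plane(s,u,v,z,fish=False):
    p,d=ray(s,u,v,fish);return p+d*(z-p[2])/d[2]
def proj(s,P,fish=False):
    K,p,M=cam(s);c=M.T@(np.array(P)-p)
    if fish:
        n=np.hypot(c[0],c[1]);th=np.arctan2(n,c[2]);x,y=c[:2]/n*th
    else: x,y=c[:2]/c[2]
    return np.array([x*K[0,0]+K[0,2],y*K[1,1]+K[1,2]])
def two(rays):
    A=np.zeros((3,3));b=np.zeros(3)
    for p,d in rays:
        d=d/np.linalg.norm(d);Q=np.eye(3)-np.outer(d,d);A+=Q;b+=Q@p
    return np.linalg.solve(A,b)
def state():
    o=sensors.get_obs();print("t %.2f"%o["clock"],"tcp",np.round(o["tool_pos"],4),"rpy",np.round(o["orientation"],2),"F",np.round(o["force"],1),"op %.4f"%o["opening"],"q",np.round(o["joint_pos"],1));return o
E
python3 - <<'E'
from h import *
t=snapshot("top");s=snapshot("side")
def dark(im,x,y,r,inv=False):
    g=cv2.cvtColor(im,cv2.COLOR_BGR2GRAY)[y-r:y+r+1,x-r:x+r+1].astype(float)
    w=np.clip(g.max()*0.6-g,0,None);yy,xx=np.mgrid[-r:r+1,-r:r+1]
    return x+(w*xx).sum()/w.sum(),y+(w*yy).sum()/w.sum()
sp_t=dark(t["color"],121,162,2);sp_s=dark(s["color"],157,284,2)
print("spare",sp_t,sp_s,plane(t,*sp_t,.049),plane(s,*sp_s,.049),two([ray(t,*sp_t),ray(s,*sp_s)]))
f_t=dark(t["color"],250,179,2);f_s=dark(s["color"],231,198,2)
print("fin",f_t,f_s,plane(t,*f_t,.053),plane(s,*f_s,.053),two([ray(t,*f_t),ray(s,*f_s)]))
# nest hole: non-grey (green) inside
im=t["color"].astype(int)
m=((im[...,1]-im[...,2])>40)
sub=m[167:182,190:206].astype(np.uint8)
# nest block outline
gray=((np.abs(im[...,1]-im[...,2])<30)&(im.sum(2)>250)).astype(np.uint8)
n,l,st,c=cv2.connectedComponentsWithStats(gray)
for i in range(1,n):
    if 100<st[i,4]<3000: 
        cn=cv2.findContours((l==i).astype(np.uint8),0,1)[0][0]
        print(i,st[i],c[i].round(1),cv2.minAreaRect(cn))
print(sub)
g=s["color"]; cv2.imwrite("pics/c_side_n.png",cv2.resize(g[185:255,180:260],None,fx=8,fy=8,interpolation=cv2.INTER_CUBIC))
E
```

```text
spare (np.float64(120.53768844221105), np.float64(161.89949748743717)) (np.float64(156.39929060045606), np.float64(283.41449201925514)) [0.59940987 0.28100949 0.049     ] [0.5985761  0.28052484 0.049     ] [0.59892425 0.28074275 0.04923286]
fin (np.float64(249.5252525252525), np.float64(178.46843434343435)) (np.float64(230.52173913043478), np.float64(197.0)) [ 0.55682526 -0.07041518  0.053     ] [ 0.55595539 -0.06961213  0.053     ] [ 0.55660749 -0.07048349  0.05241312]
19 [ 244   73  103   16 1064] [294.5  80.3] ((294.85797119140625, 80.22763061523438), (10.541930198669434, 101.98849487304688), 86.42366790771484)
28 [109 102  33  32 774] [125.  117.4] ((125.00001525878906, 117.00000762939453), (35.35533905029297, 25.455841064453125), 45.0)
45 [116 158  15  13 132] [123.5 163.5] ((123.25001525878906, 163.25001525878906), (13.435027122497559, 11.31370735168457), 45.0)
46 [186 163  25  24 456] [197.9 174.4] ((197.8513641357422, 174.39190673828125), (22.193862915039062, 22.193864822387695), 9.462322235107422)
47 [237 168  27  27 475] [249.8 181. ] ((249.70547485351562, 180.9520568847656
[... 626 characters left out ...]
, (12.0, 65.0), 0.0)
109 [478 335  34  49 729] [500.9 368.1] ((494.5, 359.0), (48.0, 33.0), 90.0)
114 [244 367  36  17 349] [261.9 377.3] ((261.5, 375.0), (16.0, 35.0), 90.0)
[[0 0 0 0 0 0 0 0 0 0 0 0 0 0 0 0]
 [0 0 0 0 0 0 0 0 0 0 0 0 0 0 0 0]
 [0 0 0 0 0 0 0 0 0 0 0 0 0 0 0 0]
 [0 0 0 0 0 0 0 0 0 0 0 0 0 0 0 0]
 [0 0 0 0 0 0 0 0 0 0 0 0 0 0 0 0]
 [0 0 0 0 0 0 0 1 1 1 1 0 0 0 0 0]
 [0 0 0 0 0 0 1 1 1 1 1 0 0 0 0 0]
 [0 0 0 0 0 1 1 1 1 1 1 1 0 0 0 0]
 [0 0 0 0 0 1 1 1 1 1 1 0 0 0 0 0]
 [0 0 0 0 0 1 1 1 1 1 1 0 0 0 0 0]
 [0 0 0 0 0 0 1 1 1 1 0 0 0 0 0 0]
 [0 0 0 0 0 0 0 0 0 0 0 0 0 0 0 0]
 [0 0 0 0 0 0 0 0 0 0 0 0 0 0 0 0]
 [0 0 0 0 0 0 0 0 0 0 0 0 0 0 0 0]
 [0 0 0 0 0 0 0 0 0 0 0 0 0 0 0 0]]
```

View pics/c_side_n.png

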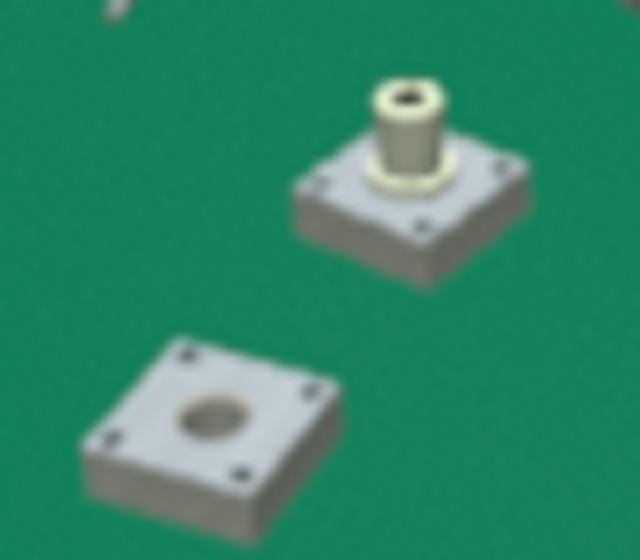

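Call:
send_rows --commands '[[0,[0.067,0.18,0],[0,0,-0.0032]],[0,[0.067,0.18,0],[0,0,-0.0032]],[0,[0.067,0.18,0],[0,0,-0.0032]],[0,[0.067,0.18,0],[0,0,-0.0032]],[0,[0.067,0.18,0],[0,0,-0.0032]],[0,[0.067,0.18,0],[0,0,-0.0032]],[0,[0.067,0.18,0],[0,0,-0.0032]],[0,[0.067,0.18,0],[0,0,-0.0032]],[0,[0.067,0.18,0],[0,0,-0.0032]],[0,[0.067,0.18,0],[0,0,-0.0032]],[0,[0.067,0.18,0],[0,0,-0.0032]],[0,[0.067,0.18,0],[0,0,-0.0032]]]'

```text
clock: 1.45
tool_pos: [0.4646, -0.0651, 0.2244]
orientation: [179.8, -0.2, 98.1]
force: [1.5, -0.7, -0.2]
opening: 0.0876
```

```bash
python3 - <<'E'
from h import *
state()
t=snapshot("top");s=snapshot("side");w=snapshot("wrist")
cv2.imwrite("pics/w1.png",w["color"])
for n,P in dict(tcp=sensors.get_obs()["tool_pos"],fin=[.5566,-.0705,.053],sp=[.599,.2807,.049]).items(): print(n,proj(w,P,True),proj(t,P))
print(plane(t,198,174.5,.02),plane(s,206.3,236.4,.02))
E
```

```text
t 1.45 tcp [ 0.4646 -0.0651  0.2244] rpy [ 1.7983e+02 -1.7000e-01  9.8070e+01] F [ 1.5 -0.7 -0.2] op 0.0876 q [ 16.    0.8 -24.4  -0.2 -64.6 -97.9]
tcp [254.38545354 233.96045773] [245.52121204 206.06794516]
fin [239.82625395 249.5051326 ] [249.55558737 178.55077463]
sp [456.72850132 291.59978044] [120.64362481 162.04853155]
[0.57213349 0.0741407  0.02      ] [0.5729428  0.07569595 0.02      ]
```

View pics/w1.png

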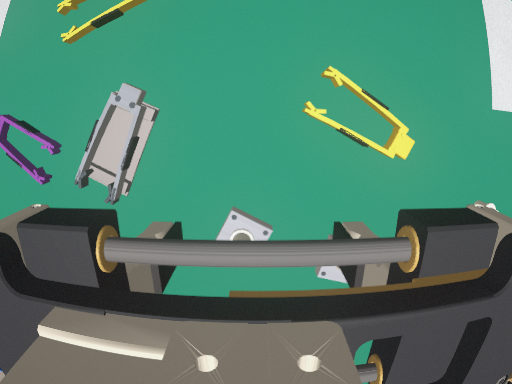

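Call:
send_rows --commands '[[0,[0.067,0.173,-0.05],[0,0,-0.0028]],[0,[0.067,0.173,-0.05],[0,0,-0.0028]],[0,[0.067,0.173,-0.05],[0,0,-0.0028]],[0,[0.067,0.173,-0.05],[0,0,-0.0028]],[0,[0.067,0.173,-0.05],[0,0,-0.0028]],[0,[0.067,0.173,-0.05],[0,0,-0.0028]],[0,[0.067,0.173,-0.05],[0,0,-0.0028]],[0,[0.067,0.173,-0.05],[0,0,-0.0028]],[0,[0,0,0],[0,0,0]]]'

```text
clock: 2.5
tool_pos: [0.6032, 0.2842, 0.1204]
orientation: [179.7, -0.1, 89.4]
force: [-0.9, -0.2, -0.9]
opening: 0.0877
```

```bash
python3 - <<'E'
from h import *
state()
t=snapshot("top");s=snapshot("side");w=snapshot("wrist")
cv2.imwrite("pics/w2.png",w["color"]);cv2.imwrite("pics/s2.png",s["color"])
for n,P in dict(tcp=sensors.get_obs()["tool_pos"],sp=[.599,.2807,.049]).items(): print(n,proj(w,P,True),proj(t,P))
E
```

```text
t 2.50 tcp [0.6032 0.2842 0.1204] rpy [ 1.7971e+02 -6.0000e-02  8.9420e+01] F [-0.9 -0.2 -0.9] op 0.0877 q [  42.    24.1   -8.5    0.2  -57.1 -132.7]
tcp [256.05235004 236.79412582] [110.68470557 154.65509986]
sp [256.75894267 197.68401265] [120.64362481 162.04853155]
```

View pics/w2.png

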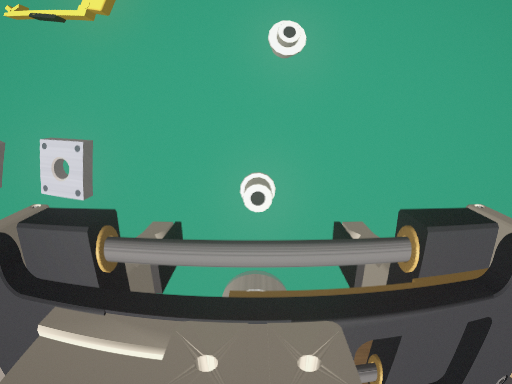

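View pics/s2.png

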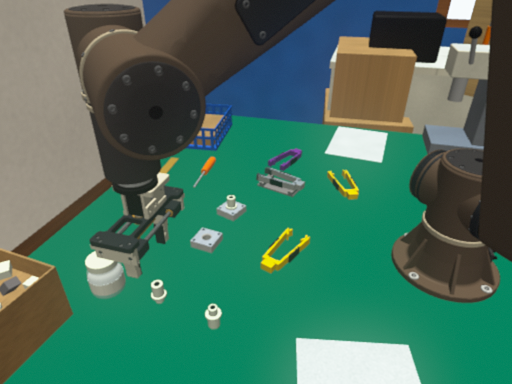

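```bash
python3 - <<'E'
from h import *
t=snapshot("top");w=snapshot("wrist")
def cen(s,x,y,r,dark):
    g=cv2.cvtColor(s["color"],cv2.COLOR_BGR2GRAY)[y-r:y+r+1,x-r:x+r+1].astype(float)
    W=np.clip(g.max()*0.6-g,0,None);yy,xx=np.mgrid[-r:r+1,-r:r+1]
    return x+(W*xx).sum()/W.sum(),y+(W*yy).sum()/W.sum()
a=cen(w,257,198,8,1);print(a,plane(w,*a,.049,True))
b=cen(w,62,168,10,1);print(b,plane(w,*b,.02,True))
j=plane(t,123,113,.085);print("jar",j)
state()
E
```

```text
(np.float64(258.2304403202329), np.float64(197.23737718340612)) [0.59921719 0.28110537 0.049     ]
(np.float64(60.42799243447717), np.float64(168.08889489327208)) [0.57330567 0.0751238  0.02      ]
jar [0.72494176 0.26899125 0.085     ]
t 2.75 tcp [0.6023 0.2801 0.1243] rpy [179.57  -0.19  89.28] F [-0.5  0.2  1. ] op 0.0877 q [  41.8   23.6   -8.8    0.2  -57.2 -132.6]
```

Call:
send_rows --commands '[[0,[-0.012,0,-0.08],[0,0,0.002]],[0,[0,0,-0.08],[0,0,0]],[0,[0,0,-0.08],[0,0,0]],[0,[0,0,0],[0,0,0]],[0,[0,0,0],[0,0,0]]]'

```text
clock: 3.25
tool_pos: [0.601, 0.2746, 0.0699]
orientation: [179.1, -0.5, 89.7]
force: [0.5, -0.3, 1.3]
opening: 0.0874
```

```bash
python3 - <<'E'
from h import *
state()
w=snapshot("wrist")
cv2.imwrite("pics/w3.png",w["color"]);state()
E
```

```text
t 3.25 tcp [0.601  0.2746 0.0699] rpy [179.14  -0.52  89.73] F [ 0.5 -0.3  1.3] op 0.0874 q [  41.5   26.1  -12.9    0.2  -50.  -132. ]
t 3.30 tcp [0.6009 0.2746 0.0699] rpy [179.15  -0.52  89.72] F [-0.  -0.9 -0.5] op 0.0879 q [  41.5   26.1  -12.9    0.2  -50.  -132. ]
```

View pics/w3.png

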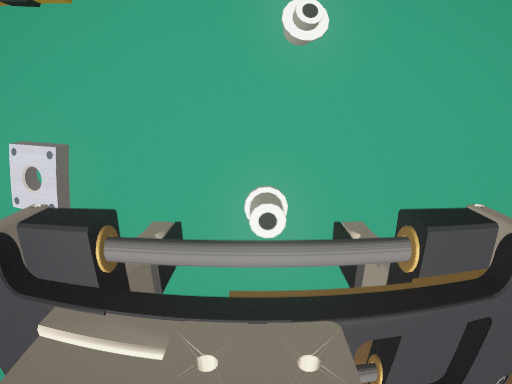

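```bash
cat >> h.py <<'E'
def todo(pos,yaw):
    o=state();c=R.from_euler('xyz',o["orientation"],degrees=True);g=R.from_euler('xyz',[180,0,yaw],degrees=True)
    print("shift",np.round((np.array(pos)-o["tool_pos"])/.25,4),"turn",np.round((g*c.inv()).as_rotvec()/2/np.pi,5))
E
python3 - <<'E'
from h import *
todo([.599,.2809,.0245],90)
E
```

```text
t 3.30 tcp [0.6009 0.2746 0.0699] rpy [179.15  -0.52  89.72] F [-0.  -0.9 -0.5] op 0.0879 q [  41.5   26.1  -12.9    0.2  -50.  -132. ]
shift [-0.0075  0.0252 -0.1817] turn [-0.00145  0.00236  0.00079]
```

Call:
send_rows --commands '[[0,[-0.007,0.025,0],[-0.0015,0.0024,0.0008]],[0,[0,0,-0.07],[0,0,0]],[0,[0,0,-0.06],[0,0,0]],[0,[0,0,0],[0,0,0]]]'

```text
clock: 3.7
tool_pos: [0.6014, 0.283, 0.0418]
orientation: [179.8, -0.2, 90.1]
force: [-0.2, -0.1, 0.5]
opening: 0.0873
```

```bash
python3 - <<'E'
from h import *
todo([.599,.2809,.0245],90)
E
```

```text
t 3.70 tcp [0.6014 0.283  0.0418] rpy [ 1.7978e+02 -1.7000e-01  9.0050e+01] F [-0.2 -0.1  0.5] op 0.0873 q [  42.    28.5  -13.     0.   -48.2 -132. ]
shift [-0.0097 -0.0084 -0.0694] turn [-0.00047  0.00062 -0.00014]
```

Call:
send_rows --commands '[[0,[-0.01,-0.008,-0.035],[-0.0005,0.0006,0]],[0,[0,0,-0.035],[0,0,0]],[0,[0,0,0],[0,0,0]]]'

```text
clock: 4.0
tool_pos: [0.5991, 0.2815, 0.024]
orientation: [180.0, 0.0, 90.1]
force: [-0.4, 0.5, -0.3]
opening: 0.0875
```

```bash
python3 - <<'E'
from h import *
todo([.599,.2809,.0245],90)
E
```

```text
t 4.00 tcp [0.5991 0.2815 0.024 ] rpy [1.7998e+02 2.0000e-02 9.0100e+01] F [-0.4  0.5 -0.3] op 0.0875 q [  42.    29.7  -13.9    0.   -46.4 -132. ]
shift [-0.0005 -0.0025  0.002 ] turn [ 4.0e-05  6.0e-05 -2.7e-04]
```

Call:
send_rows --commands '[[1,[0,0,0.004],[0,0,0]],[1,[0,0,0],[0,0,0]],[1,[0,0,0],[0,0,0]],[1,[0,0,0],[0,0,0]],[1,[0,0,0],[0,0,0]],[1,[0,0,0],[0,0,0]],[1,[0,0,0],[0,0,0]],[1,[0,0,0],[0,0,0]]]'

```text
clock: 4.8
tool_pos: [0.5999, 0.2819, 0.0264]
orientation: [179.9, -0.0, 90.1]
force: [-0.3, -0.7, 0.3]
opening: 0.0293
```

```bash
python3 - <<'E'
from h import *
w=snapshot("wrist");s=snapshot("side")
cv2.imwrite("pics/w4.png",w["color"]);cv2.imwrite("pics/s4.png",cv2.resize(s["color"][200:340,60:260],None,fx=4,fy=4,interpolation=cv2.INTER_CUBIC));todo([.599,.2809,.0245],90)
E
```

```text
t 4.90 tcp [0.5999 0.2819 0.0264] rpy [ 1.7989e+02 -4.0000e-02  9.0110e+01] F [ 0.4  1.  -0.1] op 0.0228 q [ 4.20e+01  2.95e+01 -1.38e+01  1.00e-01 -4.66e+01 -1.32e+02]
shift [-0.0034 -0.0041 -0.0076] turn [-0.00011  0.0003  -0.0003 ]
```

View pics/s4.png

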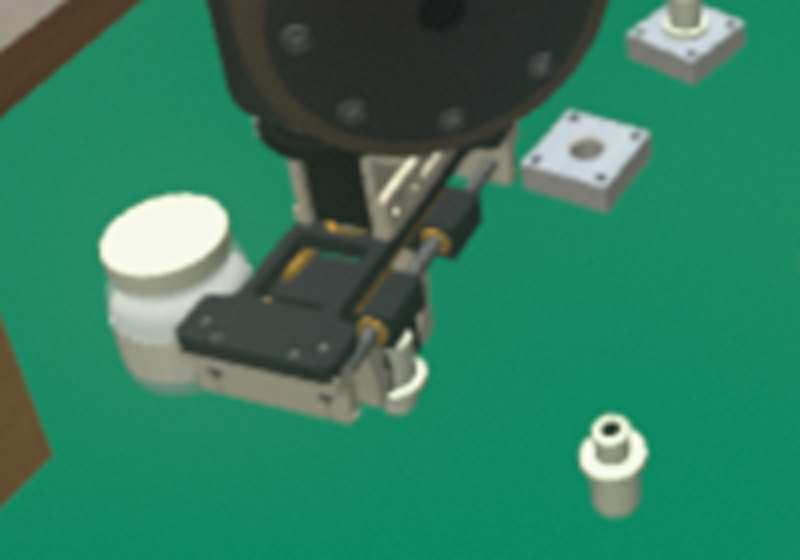

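Call:
send_rows --commands '[[1,[0,0,0],[0,0,0]],[1,[0,0,0],[0,0,0]],[1,[0,0,0.08],[0,0,0]],[1,[0,0,0.12],[0,0,0]],[1,[0,0,0.12],[0,0,0]],[1,[0,0,0],[0,0,0]]]'

```text
clock: 5.5
tool_pos: [0.5985, 0.2808, 0.107]
orientation: [-179.9, 0.1, 90.1]
force: [0.5, 0.3, 0.2]
opening: 0.0227
```

```bash
python3 - <<'E'
from h import *
w=snapshot("wrist");s=snapshot("side")
cv2.imwrite("pics/w5.png",w["color"]);cv2.imwrite("pics/s5.png",cv2.resize(s["color"][160:340,60:260],None,fx=3,fy=3,interpolation=cv2.INTER_CUBIC));todo([.5727,.0747,.085],90)
E
```

```text
t 5.60 tcp [0.5965 0.2797 0.1032] rpy [-179.64    0.27   90.05] F [-0.4  0.  -1.4] op 0.0226 q [  42.    24.8   -9.9   -0.   -55.8 -132. ]
shift [-0.0953 -0.8201 -0.0729] turn [ 0.00076 -0.001   -0.00013]
```

View pics/s5.png

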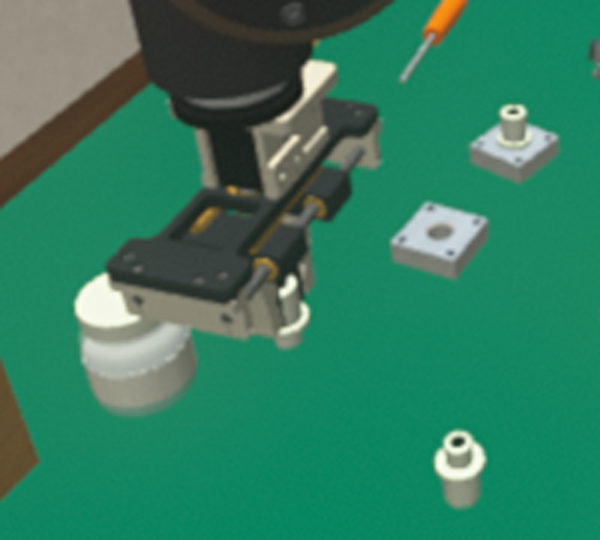

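View pics/w5.png

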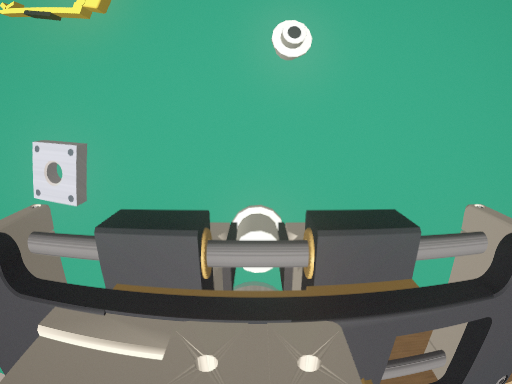

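Call:
send_rows --commands '[[1,[-0.015,-0.13,0.01],[0.0008,-0.001,0]],[1,[-0.015,-0.13,0],[0,0,0]],[1,[-0.015,-0.13,0],[0,0,0]],[1,[-0.015,-0.13,0],[0,0,0]],[1,[-0.015,-0.13,0],[0,0,0]],[1,[-0.015,-0.13,0],[0,0,0]],[1,[0,0,0],[0,0,0]],[1,[0,0,0],[0,0,0]]]'

```text
clock: 6.4
tool_pos: [0.5661, 0.0761, 0.0953]
orientation: [-179.2, 0.3, 90.1]
force: [0.6, 0.3, -0.5]
opening: 0.0228
```

```bash
python3 - <<'E'
from h import *
w=snapshot("wrist")
cv2.imwrite("pics/w6.png",w["color"]);todo([.5735,.075,.060],90)
E
```

```text
t 6.45 tcp [0.5659 0.0762 0.0951] rpy [-179.17    0.33   90.08] F [ 0.4 -0.3 -1.9] op 0.0229 q [ 2.720e+01  1.820e+01 -2.160e+01 -1.000e-01 -5.110e+01 -1.171e+02]
shift [ 0.0304 -0.005  -0.1406] turn [ 0.00092 -0.00231 -0.00021]
```

Seat height for the TCP is about 0.030 (0.0264 plus 4 mm), so I stop at 0.060 first to check alignment.

Call:
send_rows --commands '[[1,[0.03,-0.005,-0.03],[0.0009,-0.0023,0]],[1,[0,0,-0.06],[0,0,0]],[1,[0,0,-0.05],[0,0,0]],[1,[0,0,0],[0,0,0]],[1,[0,0,0],[0,0,0]]]'

```text
clock: 6.95
tool_pos: [0.5737, 0.0782, 0.0571]
orientation: [-179.9, 0.0, 90.3]
force: [-0.2, -0.0, -0.0]
opening: 0.0224
```

```bash
python3 - <<'E'
from h import *
todo([.5735,.075,.055],90)
w=snapshot("wrist");s=snapshot("side")
cv2.imwrite("pics/w7.png",w["color"]);cv2.imwrite("pics/s7.png",cv2.resize(s["color"][170:270,140:270],None,fx=5,fy=5,interpolation=cv2.INTER_CUBIC))
todo([.5735,.075,.055],90)
E
```

```text
t 6.95 tcp [0.5737 0.0782 0.0571] rpy [-1.7993e+02  4.0000e-02  9.0290e+01] F [-0.2 -0.  -0. ] op 0.0224 q [  27.1   21.1  -23.4    0.   -45.6 -116.8]
shift [-0.0009 -0.0129 -0.0085] turn [ 0.00012 -0.0002  -0.0008 ]
t 7.05 tcp [0.5738 0.0782 0.0575] rpy [-1.7996e+02  2.0000e-02  9.0270e+01] F [ 0.2 -0.2 -0.8] op 0.0226 q [  27.1   21.   -23.4   -0.   -45.6 -116.8]
shift [-0.0011 -0.0127 -0.0099] turn [ 6.0e-05 -1.2e-04 -7.5e-04]
```

View pics/s7.png

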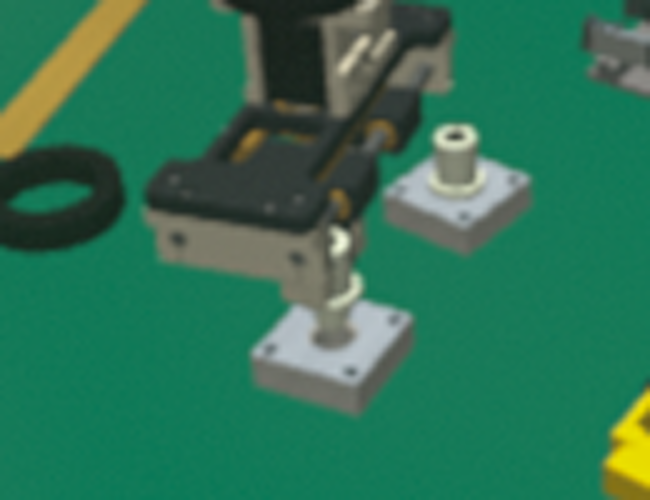

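View pics/w7.png

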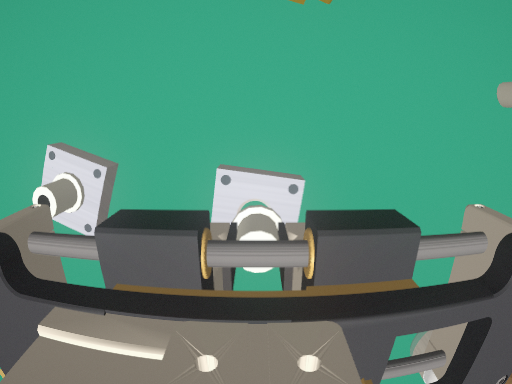

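Call:
send_rows --commands '[[1,[-0.001,-0.013,0],[0,0,-0.0008]],[1,[0,0,-0.02],[0,0,0]],[1,[0,0,0],[0,0,0]]]'

```text
clock: 7.35
tool_pos: [0.5743, 0.0752, 0.0535]
orientation: [179.9, -0.0, 90.0]
force: [0.0, 0.0, -0.1]
opening: 0.0227
```

```bash
python3 - <<'E'
from h import *
todo([.5735,.075,.030],90)
E
```

```text
t 7.35 tcp [0.5743 0.0752 0.0535] rpy [ 1.7992e+02 -3.0000e-02  8.9980e+01] F [ 0.   0.  -0.1] op 0.0227 q [  26.8   21.3  -23.8    0.   -44.9 -116.8]
shift [-0.0031 -0.0006 -0.094 ] turn [-1.0e-04  2.2e-04  6.0e-05]
```

Call:
send_rows --commands '[[1,[-0.003,0,-0.02],[0,0,0]],[1,[0,0,-0.02],[0,0,0]],[1,[0,0,0],[0,0,0]]]'

```text
clock: 7.65
tool_pos: [0.5736, 0.075, 0.043]
orientation: [179.9, -0.1, 90.0]
force: [-0.0, -0.5, -0.3]
opening: 0.0232
```

```bash
python3 - <<'E'
from h import *
todo([.5735,.075,.030],90)
E
```

```text
t 7.65 tcp [0.5736 0.075  0.043 ] rpy [ 1.7988e+02 -5.0000e-02  8.9960e+01] F [-0.  -0.5 -0.3] op 0.0232 q [  26.8   22.   -24.4    0.   -43.5 -116.9]
shift [-0.0003 -0.0001 -0.0519] turn [-0.00015  0.00032  0.00011]
```

Stem is about 3 mm into the mouth with no force. Continuing.

Call:
send_rows --commands '[[1,[0,0,-0.016],[0,0,0]],[1,[0,0,-0.016],[0,0,0]],[1,[0,0,-0.01],[0,0,0]],[1,[0,0,0],[0,0,0]]]'

```text
clock: 8.05
tool_pos: [0.5734, 0.075, 0.0312]
orientation: [179.9, -0.0, 90.0]
force: [0.3, -0.0, -0.8]
opening: 0.0232
```

```bash
python3 - <<'E'
from h import *
todo([.5735,.075,.030],90)
s=snapshot("side")
cv2.imwrite("pics/s8.png",cv2.resize(s["color"][170:270,140:270],None,fx=5,fy=5,interpolation=cv2.INTER_CUBIC))
E
```

```text
t 8.05 tcp [0.5734 0.075  0.0312] rpy [ 1.7992e+02 -3.0000e-02  8.9960e+01] F [ 0.3 -0.  -0.8] op 0.0232 q [  26.8   22.9  -25.     0.   -42.  -116.9]
shift [ 0.0003  0.0002 -0.0047] turn [-9.0e-05  2.3e-04  1.0e-04]
```

View pics/s8.png

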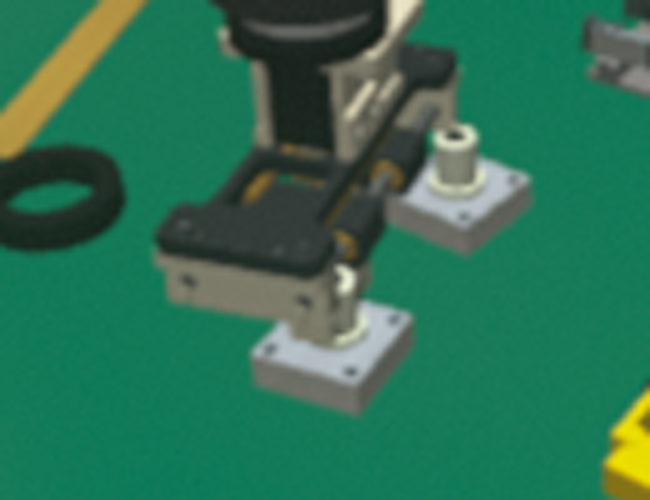

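Call:
send_rows --commands '[[1,[0,0,-0.008],[0,0,0]],[1,[0,0,-0.004],[0,0,0]],[1,[0,0,0],[0,0,0]]]'

```text
clock: 8.4
tool_pos: [0.5745, 0.075, 0.0307]
orientation: [179.8, -0.0, 90.0]
force: [0.0, -0.1, -0.5]
opening: 0.0228
```

```bash
python3 - <<'E'
from h import *
todo([.5735,.075,.030],90)
E
```

```text
t 8.40 tcp [0.5745 0.075  0.0307] rpy [ 1.7978e+02 -4.0000e-02  9.0030e+01] F [ 0.  -0.1 -0.5] op 0.0228 q [ 2.680e+01  2.290e+01 -2.500e+01  1.000e-01 -4.180e+01 -1.169e+02]
shift [-0.0039 -0.0002 -0.0028] turn [-1.0e-04  6.1e-04 -7.0e-05]
```

Call:
send_rows --commands '[[0.4,[0,0,0],[0,0,0]],[0.4,[0,0,0],[0,0,0]],[0.4,[0,0,0],[0,0,0]],[0.4,[0,0,0],[0,0,0]],[0.4,[0,0,0],[0,0,0]]]'

```text
clock: 8.9
tool_pos: [0.5749, 0.0752, 0.0308]
orientation: [179.7, -0.1, 90.0]
force: [-0.0, 0.5, 0.3]
opening: 0.0515
```

```bash
python3 - <<'E'
from h import *
todo([.5735,.075,.030],90)
E
```

```text
t 8.90 tcp [0.5749 0.0752 0.0308] rpy [ 1.7973e+02 -6.0000e-02  9.0030e+01] F [-0.   0.5  0.3] op 0.0515 q [ 2.680e+01  2.290e+01 -2.500e+01  1.000e-01 -4.180e+01 -1.169e+02]
shift [-0.0055 -0.001  -0.0031] turn [-1.6e-04  7.4e-04 -8.0e-05]
```

Call:
send_rows --commands '[[0.3,[0,0,0.05],[0,0,0]],[0.3,[0,0,0.1],[0,0,0]],[0.2,[0,0,0.15],[0,0,0]],[0.2,[0,0,0.15],[0,0,0]],[0.2,[0,0,0.15],[0,0,0]],[0.2,[-0.1,-0.1,0.1],[0,0,0]],[0.2,[-0.1,-0.1,0],[0,0,0]],[0.2,[0,-0.1,0],[0,0,0]],[0.2,[0,0,0],[0,0,0]]]'

```text
clock: 9.8
tool_pos: [0.5219, -0.0026, 0.2206]
orientation: [179.4, -0.0, 90.2]
force: [0.5, -0.3, -0.3]
opening: 0.0699
```

```bash
python3 - <<'E'
from h import *
state()
t=snapshot("top");s=snapshot("side");w=snapshot("wrist")
for n,i in dict(t9=t,s9=s,w9=w).items(): cv2.imwrite(f"pics/{n}.png",i["color"])
cv2.imwrite("pics/s9c.png",cv2.resize(s["color"][180:270,170:290],None,fx=5,fy=5,interpolation=cv2.INTER_CUBIC))
print(plane(t,317,218,.03))
E
```

```text
t 9.80 tcp [ 0.5219 -0.0026  0.2206] rpy [ 1.7945e+02 -2.0000e-02  9.0180e+01] F [ 0.5 -0.3 -0.3] op 0.0699 q [  21.4    6.   -19.5    0.2  -64.  -111.3]
[ 0.45290191 -0.25627997  0.03      ]
```

View pics/s9c.png

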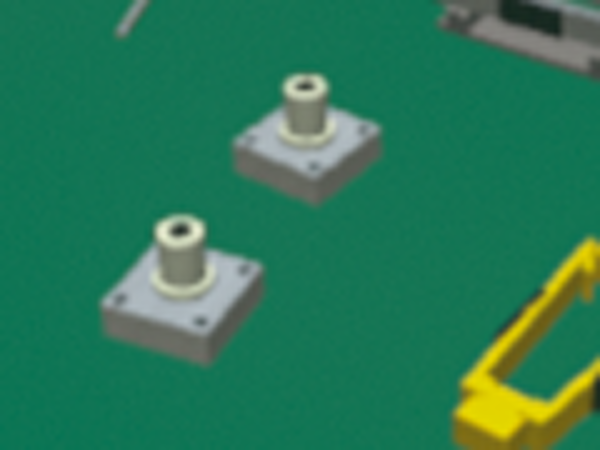

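View pics/w9.png

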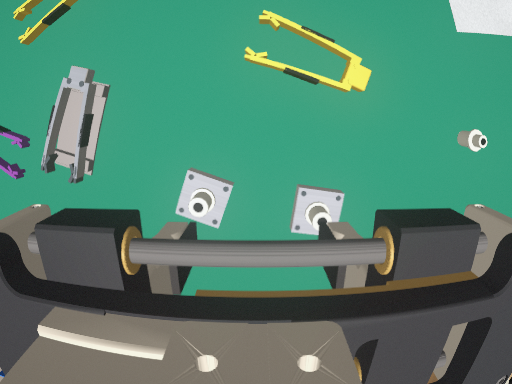

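View pics/t9.png

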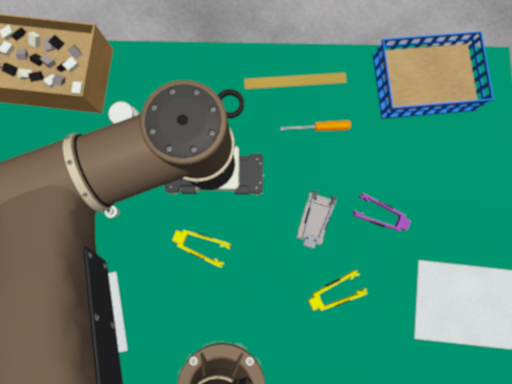

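Call:
send_rows --commands '[[0,[0,-0.15,0],[0,0,-0.0071]],[0,[0,-0.15,0],[0,0,-0.0071]],[0,[0,-0.15,0],[0,0,-0.0071]],[0,[0,-0.15,0],[0,0,-0.0071]],[0,[0,-0.15,0],[0,0,-0.0071]],[0,[0,-0.15,0],[0,0,-0.0071]],[0,[0,-0.15,0],[0,0,-0.0071]],[0,[0,0,0],[0,0,0]],[0,[0,0,0],[0,0,0]]]'

```text
clock: 10.85
tool_pos: [0.5255, -0.2663, 0.2159]
orientation: [179.9, 0.0, 72.2]
force: [0.2, 0.1, -0.1]
opening: 0.0875
```

```bash
python3 - <<'E'
from h import *
state()
t=snapshot("top");s=snapshot("side");w=snapshot("wrist")
for n,i in dict(t10=t,s10=s,w10=w).items(): cv2.imwrite(f"pics/{n}.png",i["color"])
u,v=proj(w,[.453,-.256,.03],True).astype(int);print(u,v)
y0=max(v-90,0);x0=max(u-90,0)
print(x0,y0);cv2.imwrite("pics/w10c.png",cv2.resize(w["color"][y0:y0+150,x0:x0+180],None,fx=4,fy=4,interpolation=cv2.INTER_CUBIC))
E
```

```text
t 10.85 tcp [ 0.5255 -0.2663  0.2159] rpy [1.7993e+02 4.0000e-02 7.2160e+01] F [ 0.2  0.1 -0.1] op 0.0875 q [  -7.8   12.9  -11.5    0.1  -65.5 -100. ]
245 114
155 24
```

View pics/w10c.png

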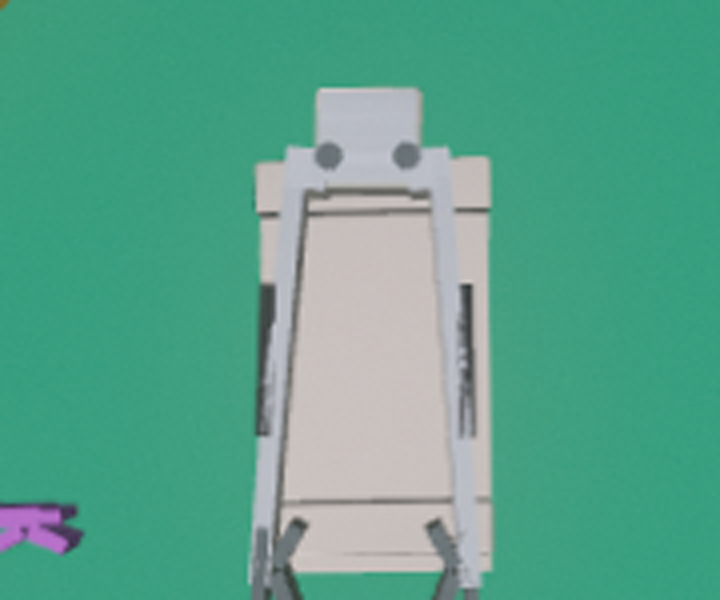

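View pics/w10.png

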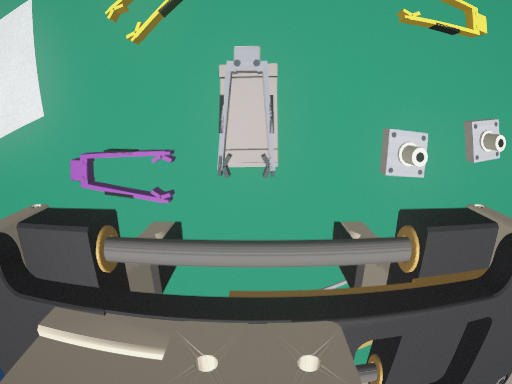

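```bash
python3 - <<'E'
from h import *
w=snapshot("wrist")
P=lambda x,y,z=.036:plane(w,155+(x+.5)/4-.5,24+(y+.5)/4-.5,z,True)
h=(P(328,155)+P(406,155))/2
p=(P(265,283)+P(265,437)+P(467,283)+P(467,437))/4
a=P(265,360);b=P(467,360)
print("hinge",h,"pad",p,np.linalg.norm(p-h),"across",np.linalg.norm(a-b))
d=p-h;print("yaw mid",np.degrees(np.arctan2(d[1],d[0])), "yaw acr",np.degrees(np.arctan2(*(a-b)[1::-1]))-90)
print("yaw hinge acr",np.degrees(np.arctan2(*(P(328,155)-P(406,155))[1::-1])))
for q in [(258,165),(490,158),(490,570),(255,570)]: print("rest",P(*q,.016))
L,Rr=P(261,530),P(478,560);print("jaws out",L,Rr)
state()
E
```

```text
hinge [ 0.39617897 -0.23662119  0.036     ] pad [ 0.45231444 -0.25499192  0.036     ] 0.05906500818529244 across 0.057066240196226886
yaw mid -18.12104200672533 yaw acr -198.11971807903186
yaw hinge acr -108.37499164544651
rest [ 0.38453151 -0.26795245  0.016     ]
rest [ 0.40415533 -0.20149849  0.016     ]
rest [ 0.52412219 -0.2392323   0.016     ]
rest [ 0.50208762 -0.30772572  0.016     ]
jaws out [ 0.48944881 -0.29875005  0.036     ] [ 0.51692127 -0.24199049  0.036     ]
t 11.05 tcp [ 0.5257 -0.265   0.2167] rpy [1.7985e+02 3.0000e-02 7.2310e+01] F [-0.1 -0.3 -0.3] op 0.0876 q [  -7.7   12.8  -11.5    0.1  -65.5 -100. ]
```

```bash
python3 - <<'E'
from h import *
todo([.453,-.255,.08],71.8)
E
```

```text
t 11.05 tcp [ 0.5257 -0.265   0.2167] rpy [1.7985e+02 3.0000e-02 7.2310e+01] F [-0.1 -0.3 -0.3] op 0.0876 q [  -7.7   12.8  -11.5    0.1  -65.5 -100. ]
shift [-0.2908  0.0401 -0.5468] turn [ 0.00021  0.00036 -0.00142]
```

Call:
send_rows --commands '[[0,[-0.1,0.013,-0.12],[0,0,-0.0014]],[0,[-0.1,0.013,-0.12],[0,0,0]],[0,[-0.09,0.013,-0.12],[0,0,0]],[0,[0,0,-0.12],[0,0,0]],[0,[0,0,-0.06],[0,0,0]],[0,[0,0,0],[0,0,0]],[0,[0,0,0],[0,0,0]]]'

```text
clock: 11.75
tool_pos: [0.4532, -0.2486, 0.0813]
orientation: [179.4, -0.0, 72.5]
force: [0.2, -0.7, 0.7]
opening: 0.0875
```

```bash
python3 - <<'E'
from h import *
todo([.453,-.255,.05],71.8)
w=snapshot("wrist");s=snapshot("side")
cv2.imwrite("pics/w11.png",w["color"]);cv2.imwrite("pics/s11.png",s["color"])
E
```

```text
t 11.75 tcp [ 0.4532 -0.2486  0.0813] rpy [ 1.7943e+02 -1.0000e-02  7.2510e+01] F [ 0.2 -0.7  0.7] op 0.0875 q [-6.900e+00  1.390e+01 -3.050e+01  1.000e-01 -4.510e+01 -1.007e+02]
shift [-0.001  -0.0255 -0.1253] turn [ 0.00046  0.00152 -0.00197]
```

View pics/w11.png

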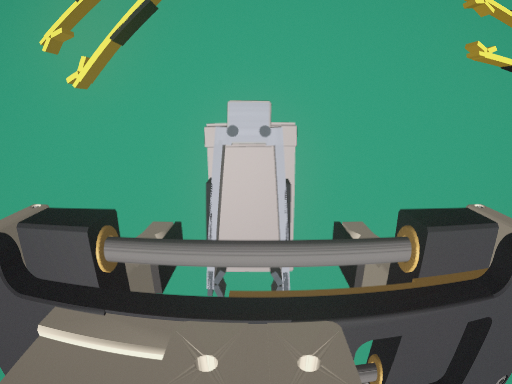

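```bash
python3 - <<'E'
from h import *
w=snapshot("wrist")
a=plane(w,232.3,131,.036,True);b=plane(w,265,131,.036,True);h=(a+b)/2
d=np.array([np.cos(np.radians(-18.2)),np.sin(np.radians(-18.2)),0]);print(h,h+.06*d,np.degrees(np.arctan2(*(a-b)[1::-1])))
E
```

```text
[ 0.39716912 -0.23690835  0.036     ] [ 0.45416744 -0.25564845  0.036     ] -107.77612894353916
```

Call:
send_rows --commands '[[0,[0,-0.026,-0.03],[0.0005,0.0015,-0.002]],[0,[0,0,-0.06],[0,0,0]],[0,[0,0,-0.03],[0,0,0]],[0,[0,0,0],[0,0,0]]]'

```text
clock: 12.3
tool_pos: [0.4564, -0.257, 0.0529]
orientation: [179.7, -0.1, 71.7]
force: [0.4, 0.5, -0.4]
opening: 0.0873
```

```bash
python3 - <<'E'
from h import *
todo([.453,-.255,.009],71.8)
E
```

```text
t 12.30 tcp [ 0.4564 -0.257   0.0529] rpy [ 1.7967e+02 -7.0000e-02  7.1670e+01] F [ 0.4  0.5 -0.4] op 0.0873 q [  -7.9   16.8  -31.    -0.   -41.8 -100.4]
shift [-0.0136  0.0081 -0.1755] turn [0.0001  0.00094 0.00037]
```

Call:
send_rows --commands '[[0,[-0.012,0.007,-0.05],[0,0.0009,0.0004]],[0,[0,0,-0.06],[0,0,0]],[0,[0,0,0],[0,0,0]]]'

```text
clock: 12.6
tool_pos: [0.4536, -0.2557, 0.0244]
orientation: [180.0, 0.0, 71.8]
force: [0.1, -0.3, 0.1]
opening: 0.0876
```

```bash
python3 - <<'E'
from h import *
todo([.4535,-.2553,.009],71.8)
E
```

```text
t 12.60 tcp [ 0.4536 -0.2557  0.0244] rpy [1.7995e+02 4.0000e-02 7.1780e+01] F [ 0.1 -0.3  0.1] op 0.0876 q [-7.800e+00  1.920e+01 -3.270e+01  1.000e-01 -3.810e+01 -1.005e+02]
shift [-0.0003  0.0017 -0.0617] turn [1.4e-04 9.0e-05 6.0e-05]
```

Call:
send_rows --commands '[[0,[0,0.001,-0.035],[0,0,0]],[0,[0,0,-0.022],[0,0,0]],[0,[0,0,0],[0,0,0]]]'

```text
clock: 12.9
tool_pos: [0.4538, -0.2555, 0.0095]
orientation: [179.9, 0.0, 71.8]
force: [-0.3, 0.2, -0.6]
opening: 0.0875
```

```bash
python3 - <<'E'
from h import *
todo([.4535,-.2553,.009],71.8)
E
```

```text
t 12.90 tcp [ 0.4538 -0.2555  0.0095] rpy [1.7995e+02 5.0000e-02 7.1800e+01] F [-0.3  0.2 -0.6] op 0.0875 q [-7.700e+00  2.050e+01 -3.350e+01  1.000e-01 -3.600e+01 -1.006e+02]
shift [-0.0013  0.0007 -0.0021] turn [1.7e-04 1.0e-04 1.0e-05]
```

Call:
send_rows --commands '[[0.3,[0,0,0],[0,0,0]],[0.3,[0,0,0],[0,0,0]],[0.3,[0,0,0],[0,0,0]],[0.34,[0,0,0],[0,0,0]],[0.34,[0,0,0],[0,0,0]],[0.35,[0,0,0],[0,0,0]],[0.35,[0,0,0],[0,0,0]],[0.35,[0,0,0],[0,0,0]],[0.35,[0,0,0],[0,0,0]]]'

```text
clock: 13.8
tool_pos: [0.4544, -0.2555, 0.0106]
orientation: [179.9, 0.0, 71.8]
force: [0.6, 0.8, -1.6]
opening: 0.0569
```

```bash
python3 - <<'E'
from h import *
todo([.4535,-.2553,.009],71.8)
w=snapshot("wrist");cv2.imwrite("pics/w12.png",w["color"])
E
```

```text
t 13.80 tcp [ 0.4544 -0.2555  0.0106] rpy [1.7985e+02 3.0000e-02 7.1800e+01] F [ 0.6  0.8 -1.6] op 0.0569 q [-7.700e+00  2.040e+01 -3.340e+01  1.000e-01 -3.600e+01 -1.006e+02]
shift [-0.0036  0.0009 -0.0064] turn [ 2.1e-04  3.6e-04 -1.0e-05]
```

View pics/w12.png

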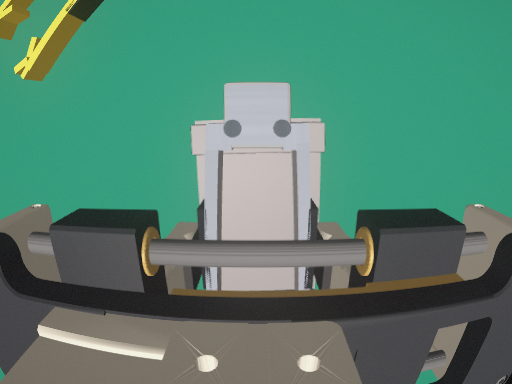

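Call:
send_rows --commands '[[0.35,[0,0,0.02],[0,0,0]],[0.35,[0,0,0.04],[0,0,0]],[0.35,[0,0,0.06],[0,0,0]],[0.35,[0,0,0.1],[0,0,0]],[0.35,[0,0,0.1],[0,0,0]],[0.35,[0,0,0.1],[0,0,0]],[0.35,[0,0,0],[0,0,0]]]'

```text
clock: 14.55
tool_pos: [0.4536, -0.2556, 0.1233]
orientation: [179.9, 0.1, 71.8]
force: [1.6, 0.3, -0.8]
opening: 0.0573
```

```bash
python3 - <<'E'
from h import *
todo([.4535,-.2553,.11],71.8)
w=snapshot("wrist");s=snapshot("side");t=snapshot("top")
for n,i in dict(t13=t,w13=w).items(): cv2.imwrite(f"pics/{n}.png",i["color"])
cv2.imwrite("pics/s13.png",cv2.resize(s["color"][100:240,200:380],None,fx=4,fy=4,interpolation=cv2.INTER_CUBIC))
E
```

```text
t 14.55 tcp [ 0.4536 -0.2556  0.1233] rpy [1.7986e+02 7.0000e-02 7.1820e+01] F [ 1.6  0.3 -0.8] op 0.0573 q [-7.700e+00  1.140e+01 -2.690e+01  1.000e-01 -5.150e+01 -1.005e+02]
shift [-0.0003  0.0013 -0.0531] turn [ 3.0e-04  3.2e-04 -7.0e-05]
```

View pics/s13.png

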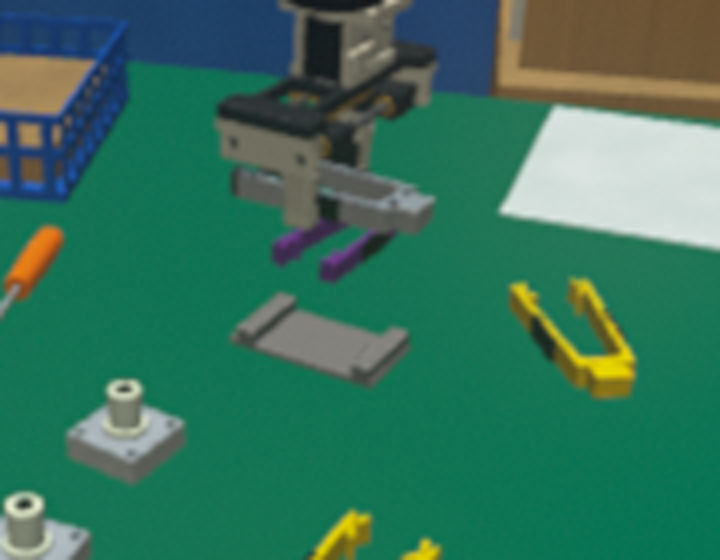

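View pics/w13.png

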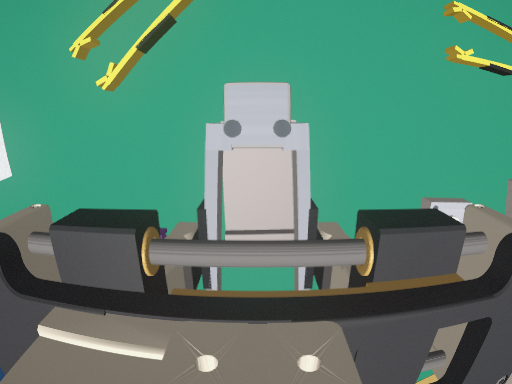

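```bash
python3 - <<'E'
from h import *
w=snapshot("wrist");o=state()
z=o["tool_pos"][2]+.0254
h=(plane(w,232.3,128,z,True)+plane(w,282.2,128,z,True))/2
d=h-o["tool_pos"];M=R.from_euler('xyz',o["orientation"],degrees=True).as_matrix();print((M.T@d)*1000)
t=snapshot("top");print(plane(t,229,243,.02),plane(t,223,265,.02))
E
```

```text
t 14.75 tcp [ 0.4508 -0.2548  0.1186] rpy [-1.7972e+02  7.0000e-02  7.1770e+01] F [-0.4  0.6 -1.4] op 0.0572 q [  -7.7   11.7  -27.2    0.   -51.4 -100.5]
[  0.3653086  -61.39487929 -25.10119044]
[ 0.38300886 -0.01596269  0.02      ] [ 0.32370172 -0.00081239  0.02      ]
```

Call:
send_rows --commands '[[0.35,[0.022,0.093,0],[0,0,0.0063]],[0.35,[0.022,0.093,0],[0,0,0.0063]],[0.35,[0.022,0.093,0],[0,0,0.0063]],[0.35,[0.022,0.093,0],[0,0,0.0063]],[0.35,[0.022,0.093,0],[0,0,0.0063]],[0.35,[0.022,0.093,0],[0,0,0.0063]],[0.35,[0.022,0.093,0],[0,0,0.0063]],[0.35,[0.022,0.093,0],[0,0,0.0063]],[0.35,[0,0,0],[0,0,0]],[0.35,[0,0,0],[0,0,0]]]'

```text
clock: 15.8
tool_pos: [0.4892, -0.0624, 0.1079]
orientation: [-178.5, 0.3, 90.5]
force: [0.0, -0.8, -0.2]
opening: 0.057
```

```bash
python3 - <<'E'
from h import *
todo([.4973,-.070,.075],90)
E
```

```text
t 15.80 tcp [ 0.4892 -0.0624  0.1079] rpy [-178.49    0.33   90.52] F [ 0.  -0.8 -0.2] op 0.0570 q [ 1.56e+01  1.10e+01 -2.99e+01 -1.00e-01 -5.07e+01 -1.05e+02]
shift [ 0.0322 -0.0306 -0.1316] turn [ 0.00094 -0.00419 -0.00145]
```

Call:
send_rows --commands '[[0.35,[0.035,-0.03,0],[0.0009,-0.0042,-0.0015]],[0.35,[0,0,-0.05],[0,0,0]],[0.35,[0,0,-0.06],[0,0,0]],[0.35,[0,0,0],[0,0,0]],[0.35,[0,0,0],[0,0,0]]]'

```text
clock: 16.3
tool_pos: [0.4981, -0.0741, 0.0785]
orientation: [179.9, 0.0, 89.6]
force: [0.9, 0.2, -1.0]
opening: 0.0573
```

```bash
python3 - <<'E'
from h import *
todo([.498,-.070,.070],90)
w=snapshot("wrist");s=snapshot("side");t=snapshot("top")
o=todo([.498,-.070,.070],90)
for n,i in dict(t14=t,w14=w).items(): cv2.imwrite(f"pics/{n}.png",i["color"])
cv2.imwrite("pics/s14.png",cv2.resize(s["color"][130:250,180:310],None,fx=5,fy=5,interpolation=cv2.INTER_CUBIC))
E
```

```text
t 16.30 tcp [ 0.4981 -0.0741  0.0785] rpy [1.799e+02 2.000e-02 8.964e+01] F [ 0.9  0.2 -1. ] op 0.0573 q [ 1.400e+01  1.320e+01 -3.190e+01  1.000e-01 -4.480e+01 -1.044e+02]
shift [-0.0004  0.0163 -0.0338] turn [6.0e-05 2.8e-04 9.9e-04]
t 16.45 tcp [ 0.4984 -0.0735  0.0789] rpy [179.85   0.    89.68] F [ 0.3  0.1 -0.7] op 0.0571 q [ 1.400e+01  1.320e+01 -3.190e+01  1.000e-01 -4.490e+01 -1.044e+02]
shift [-0.0014  0.0141 -0.0355] turn [1.0e-05 4.0e-04 8.9e-04]
```

View pics/s14.png

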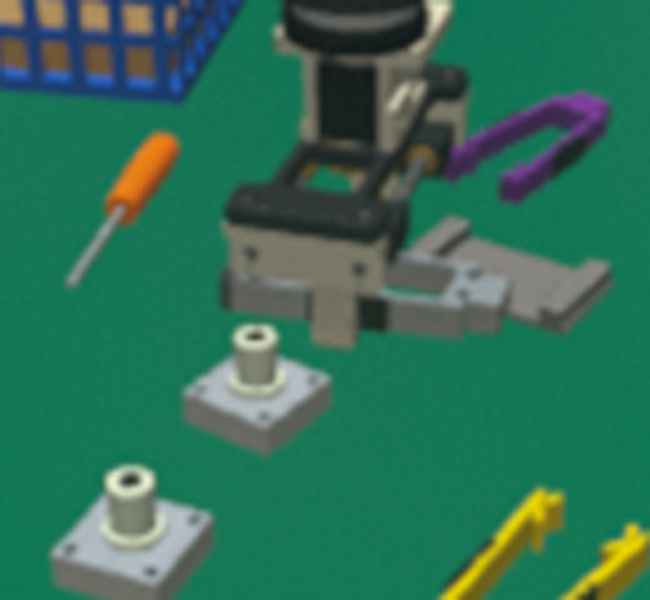

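View pics/t14.png

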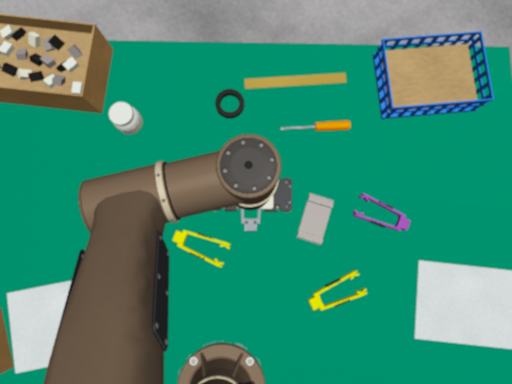

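View pics/w14.png

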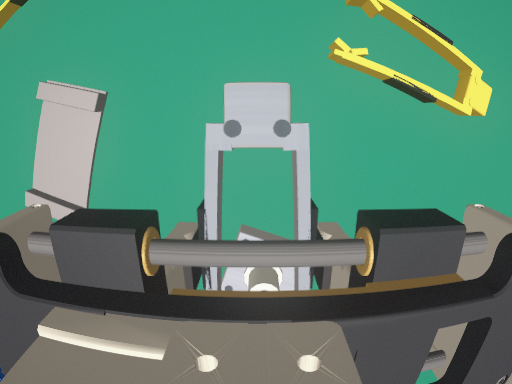

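```bash
python3 - <<'E'
from h import *
w=snapshot("wrist");o=sensors.get_obs()
cv2.imwrite("pics/w15c.png",cv2.resize(w["color"][215:300,200:330],None,fx=6,fy=6,interpolation=cv2.INTER_CUBIC))
print(o["tool_pos"],proj(w,[.5565,-.07,.053],True),proj(w,[.5565,-.082,.053],True),proj(w,[.5565,-.058,.053],True))
E
```

```text
[ 0.49848416 -0.07335217  0.07897144] [262.4973004  295.46974726] [246.09329526 295.50499207] [278.87641535 295.23442541]
```

View pics/w15c.png

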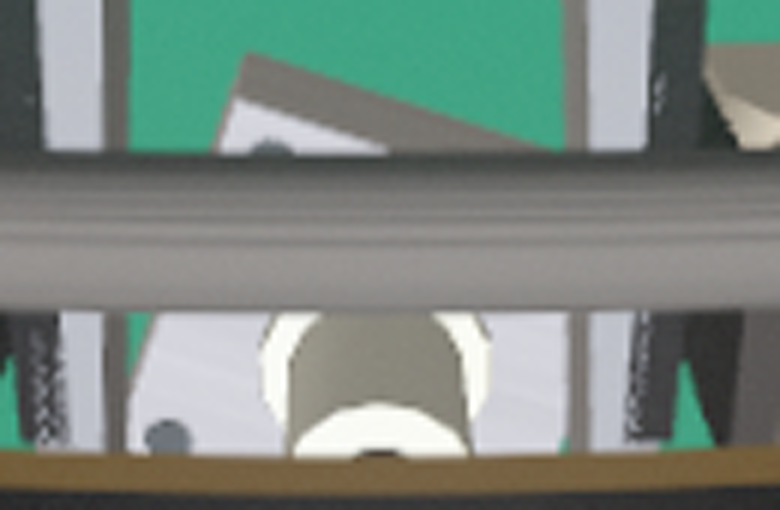

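```bash
python3 - <<'E'
from h import *
w=snapshot("wrist")
print(plane(w,263.4,282.5,.053,True)+[.012,0,0])
todo([.498,-.0697,.05],90)
E
```

```text
[ 0.55735703 -0.06918903  0.053     ]
t 16.55 tcp [ 0.4985 -0.0732  0.079 ] rpy [ 1.7983e+02 -1.0000e-02  8.9700e+01] F [ 0.   0.8 -0.6] op 0.0574 q [  14.    13.1  -31.9    0.   -44.8 -104.4]
shift [-0.0019  0.0141 -0.1159] turn [-2.0e-05  4.6e-04  8.3e-04]
```

Agrees within 1 mm. First the lateral correction, with the jaws still above the barrel.

Call:
send_rows --commands '[[0.35,[0,0.014,0],[0,0.0005,0.0008]],[0.35,[0,0,-0.05],[0,0,0]],[0.35,[0,0,0],[0,0,0]]]'

```text
clock: 16.85
tool_pos: [0.4994, -0.069, 0.0676]
orientation: [179.9, -0.0, 90.1]
force: [-0.5, 0.3, -1.6]
opening: 0.0572
```

```bash
python3 - <<'E'
from h import *
todo([.4982,-.0697,.024],90)
E
```

```text
t 16.85 tcp [ 0.4994 -0.069   0.0676] rpy [ 1.7988e+02 -4.0000e-02  9.0050e+01] F [-0.5  0.3 -1.6] op 0.0572 q [  14.5   14.1  -32.4   -0.   -43.3 -104.4]
shift [-0.0047 -0.003  -0.1744] turn [-0.00011  0.00033 -0.00014]
```

Call:
send_rows --commands '[[0.35,[-0.005,-0.003,-0.03],[0,0.0003,0]],[0.35,[0,0,-0.02],[0,0,0]],[0.35,[0,0,0],[0,0,0]]]'

```text
clock: 17.15
tool_pos: [0.4988, -0.0692, 0.0552]
orientation: [179.9, -0.0, 90.1]
force: [-0.1, -0.4, -0.3]
opening: 0.057
```

```bash
python3 - <<'E'
from h import *
todo([.4982,-.0697,.024],90)
s=snapshot("side");cv2.imwrite("pics/s16.png",cv2.resize(s["color"][150:250,180:310],None,fx=6,fy=6,interpolation=cv2.INTER_CUBIC))
E
```

```text
t 17.15 tcp [ 0.4988 -0.0692  0.0552] rpy [ 1.7992e+02 -4.0000e-02  9.0120e+01] F [-0.1 -0.4 -0.3] op 0.0570 q [  14.5   15.1  -33.2   -0.   -41.6 -104.3]
shift [-0.0024 -0.0019 -0.1249] turn [-0.00012  0.00021 -0.00034]
```

View pics/s16.png

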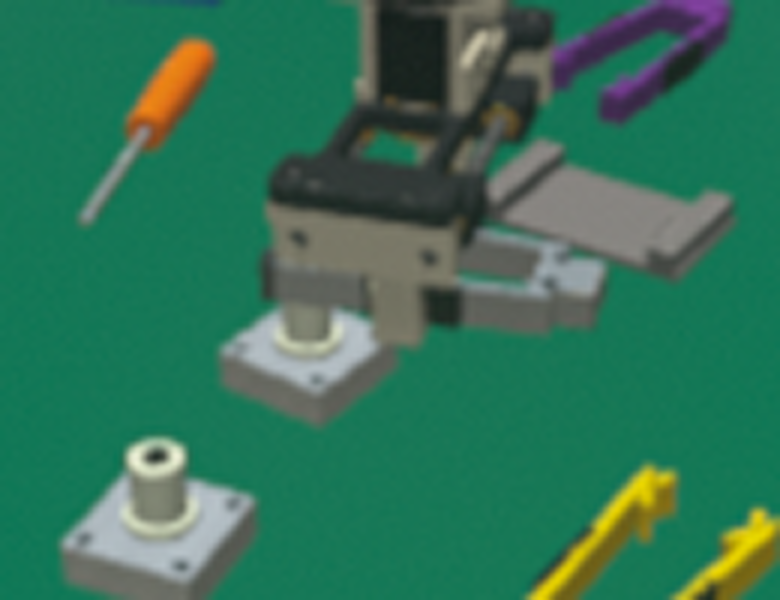

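```bash
python3 - <<'E'
from h import *
s=snapshot("side");o=sensors.get_obs();p=o["tool_pos"]
for dz in(.0054,.0254):
  for dy in (.029,.032,.035): print(dz,dy,(proj(s,p+[.0706,dy,dz])-[180,150])*6)
print((proj(s,p+[.0586-.12-.022,.01,.0254])-[180,150])*6)
E
```

```text
0.0054 0.029 [253.63859374 295.91355176]
0.0054 0.032 [251.40670281 299.33926791]
0.0054 0.035 [249.16377413 302.78192586]
0.0254 0.029 [251.69188077 258.9327368 ]
0.0254 0.032 [249.43180095 262.30210055]
0.0254 0.035 [247.16042679 265.68830205]
[592.26538182 286.62804277]
```

```bash
python3 - <<'E'
from h import *
s=snapshot("side");o=sensors.get_obs();p=o["tool_pos"]
cv2.imwrite("pics/s17.png",cv2.resize(s["color"][185:215,215:285],None,fx=11,fy=11,interpolation=cv2.INTER_CUBIC))
for n,q in dict(pinL=[-.0614,.0106,.0254],pinR=[-.0614,-.0106,.0254],fr=[.0706,.0314,.0054],frt=[.0706,.0314,.0254],padf=[.0206,.0285,.0154],padb=[-.0234,.0285,.0154]).items(): print(n,((proj(s,p+q)-[215,185]+.5)*11).round())
for n,q in dict(fl=[.5565,-.07,.025],bore=[.5565,-.07,.053]).items(): print(n,((proj(s,q)-[215,185]+.5)*11).round())
E
```

```text
pinL [617. 134.]
pinR [637.  90.]
fr [ 82. 168.]
frt [ 78. 100.]
padf [275. 157.]
padb [447. 184.]
fl [178. 227.]
bore [175. 136.]
```

View pics/s17.png

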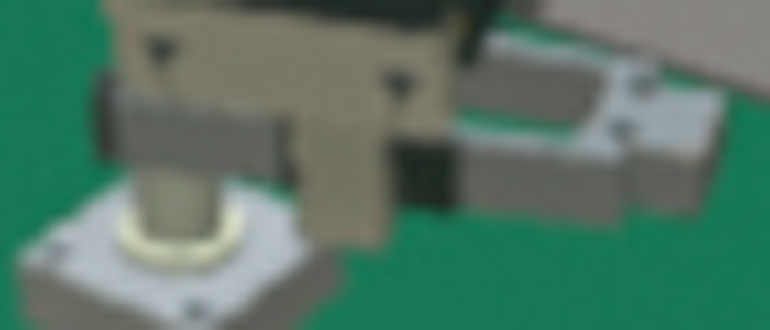

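Call:
send_rows --commands '[[0.35,[0.005,-0.002,-0.02],[0,0,0]],[0.35,[0,0,-0.02],[0,0,0]],[0.35,[0,0,0],[0,0,0]]]'

```text
clock: 17.6
tool_pos: [0.501, -0.0697, 0.0456]
orientation: [179.8, -0.1, 90.1]
force: [0.5, -0.5, -0.4]
opening: 0.0574
```

```bash
python3 - <<'E'
from h import *
todo([.500,-.0697,.025],90)
E
```

```text
t 17.60 tcp [ 0.501  -0.0697  0.0456] rpy [ 1.7981e+02 -6.0000e-02  9.0120e+01] F [ 0.5 -0.5 -0.4] op 0.0574 q [  14.3   16.1  -33.6   -0.   -40.2 -104.2]
shift [-0.0039  0.0001 -0.0822] turn [-0.00018  0.00054 -0.00033]
```

Call:
send_rows --commands '[[0.35,[-0.003,0,-0.02],[0,0.0005,0]],[0.35,[0,0,-0.02],[0,0,0]],[0.35,[0,0,0],[0,0,0]]]'

```text
clock: 17.9
tool_pos: [0.5, -0.0698, 0.0345]
orientation: [-180.0, -0.1, 90.1]
force: [-0.7, 0.5, -2.5]
opening: 0.0574
```

```bash
python3 - <<'E'
from h import *
todo([.500,-.0697,.025],90)
E
```

```text
t 17.90 tcp [ 0.5    -0.0698  0.0345] rpy [-1.7998e+02 -6.0000e-02  9.0110e+01] F [-0.7  0.5 -2.5] op 0.0574 q [ 1.430e+01  1.710e+01 -3.410e+01 -1.000e-01 -3.880e+01 -1.041e+02]
shift [-0.0001  0.0004 -0.0379] turn [-1.7e-04 -6.0e-05 -3.0e-04]
```

Call:
send_rows --commands '[[0.35,[0,0,-0.02],[0,0,0]],[0.35,[0,0,-0.016],[0,0,0]],[0.35,[0,0,0],[0,0,0]]]'

```text
clock: 18.2
tool_pos: [0.4999, -0.0698, 0.0245]
orientation: [-180.0, -0.1, 90.1]
force: [0.1, -0.1, -1.4]
opening: 0.0569
```

```bash
python3 - <<'E'
from h import *
todo([.500,-.0697,.025],90)
s=snapshot("side");cv2.imwrite("pics/s18.png",cv2.resize(s["color"][185:220,215:285],None,fx=11,fy=11,interpolation=cv2.INTER_CUBIC))
w=snapshot("wrist");cv2.imwrite("pics/w18.png",cv2.resize(w["color"][215:300,200:330],None,fx=6,fy=6,interpolation=cv2.INTER_CUBIC))
E
```

```text
t 18.20 tcp [ 0.4999 -0.0698  0.0245] rpy [-1.7996e+02 -6.0000e-02  9.0110e+01] F [ 0.1 -0.1 -1.4] op 0.0569 q [ 1.430e+01  1.800e+01 -3.460e+01 -1.000e-01 -3.740e+01 -1.041e+02]
shift [0.0002 0.0004 0.002 ] turn [-0.00016 -0.00012 -0.0003 ]
```

View pics/s18.png

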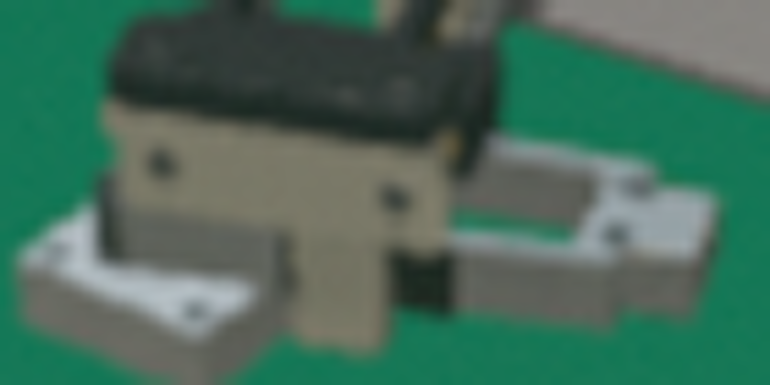

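View pics/w18.png

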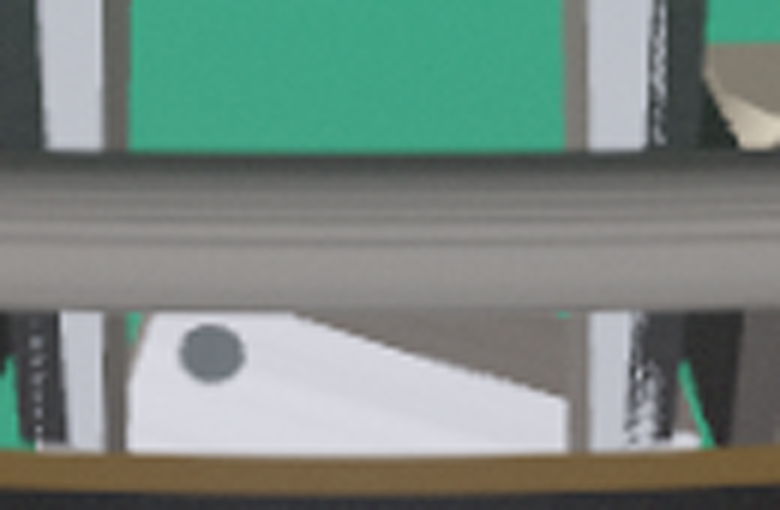

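Call:
send_rows --commands '[[0.37,[0,0,0],[0,0,0]],[0.39,[0,0,0],[0,0,0]],[0.41,[0,0,0],[0,0,0]],[0.43,[0,0,0],[0,0,0]],[0.46,[0,0,0],[0,0,0]],[0.5,[0,0,0],[0,0,0]],[0.55,[0,0,0],[0,0,0]],[0.6,[0,0,0],[0,0,0]],[0.6,[0,0,0],[0,0,0]]]'

```text
clock: 19.2
tool_pos: [0.5006, -0.0697, 0.0256]
orientation: [179.9, -0.1, 90.1]
force: [0.3, 0.1, -1.2]
opening: 0.0509
```

```bash
python3 - <<'E'
from h import *
todo([.500,-.0697,.025],90)
E
```

```text
t 19.20 tcp [ 0.5006 -0.0697  0.0256] rpy [ 1.7995e+02 -7.0000e-02  9.0120e+01] F [ 0.3  0.1 -1.2] op 0.0509 q [ 1.430e+01  1.790e+01 -3.450e+01 -1.000e-01 -3.750e+01 -1.041e+02]
shift [-0.0024 -0.0001 -0.0024] turn [-0.0002   0.00015 -0.00035]
```

Call:
send_rows --commands '[[1,[0,0,0],[0,0,0]],[1,[0,0,0],[0,0,0]],[1,[0,0,0.02],[0,0,0]],[1,[0,0,0.03],[0,0,0]],[1,[0,0,0.03],[0,0,0]],[1,[0,0,0.03],[0,0,0]],[1,[0,0,0],[0,0,0]]]'

```text
clock: 19.9
tool_pos: [0.5008, -0.0697, 0.056]
orientation: [179.9, -0.1, 90.1]
force: [0.2, 0.4, -1.3]
opening: 0.0508
```

```bash
python3 - <<'E'
from h import *
todo([.500,-.0697,.165],90)
s=snapshot("side");cv2.imwrite("pics/s19.png",cv2.resize(s["color"][150:250,180:310],None,fx=6,fy=6,interpolation=cv2.INTER_CUBIC))
E
```

```text
t 19.90 tcp [ 0.5008 -0.0697  0.056 ] rpy [ 1.7992e+02 -7.0000e-02  9.0130e+01] F [ 0.2  0.4 -1.3] op 0.0508 q [ 1.430e+01  1.520e+01 -3.290e+01 -1.000e-01 -4.180e+01 -1.041e+02]
shift [-3.100e-03 -1.000e-04  4.359e-01] turn [-0.00019  0.00023 -0.00036]
```

View pics/s19.png

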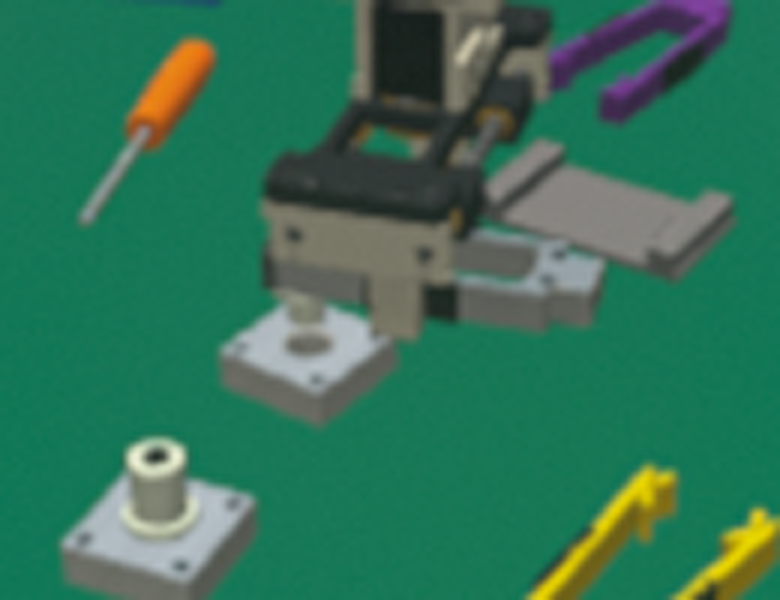

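Call:
send_rows --commands '[[1,[0,0,0.05],[0,0,0]],[1,[0,0,0.07],[0,0,0]],[1,[0,0,0.08],[0,0,0]],[1,[0,0,0.08],[0,0,0]],[1,[0,0,0.07],[0,0,0]],[1,[0,0,0.05],[0,0,0]],[1,[0,0,0.03],[0,0,0]],[1,[0,0,0],[0,0,0]],[1,[0,0,0],[0,0,0]],[1,[0,0,0],[0,0,0]]]'

```text
clock: 20.95
tool_pos: [0.4971, -0.0699, 0.1642]
orientation: [-179.8, -0.1, 90.0]
force: [-0.2, 0.1, -1.0]
opening: 0.0507
```

```bash
python3 - <<'E'
from h import *
todo([.500,-.0697,.165],90)
s=snapshot("side");cv2.imwrite("pics/s20.png",cv2.resize(s["color"][110:250,170:330],None,fx=5,fy=5,interpolation=cv2.INTER_CUBIC))
w=snapshot("wrist");cv2.imwrite("pics/w20.png",w["color"]);t=snapshot("top");cv2.imwrite("pics/t20.png",t["color"])
E
```

```text
t 20.95 tcp [ 0.4971 -0.0699  0.1642] rpy [-1.7975e+02 -9.0000e-02  9.0040e+01] F [-0.2  0.1 -1. ] op 0.0507 q [  14.3    7.4  -25.6   -0.2  -57.2 -104.2]
shift [0.0117 0.0009 0.0033] turn [-0.00026 -0.00069 -0.00012]
```

View pics/s20.png

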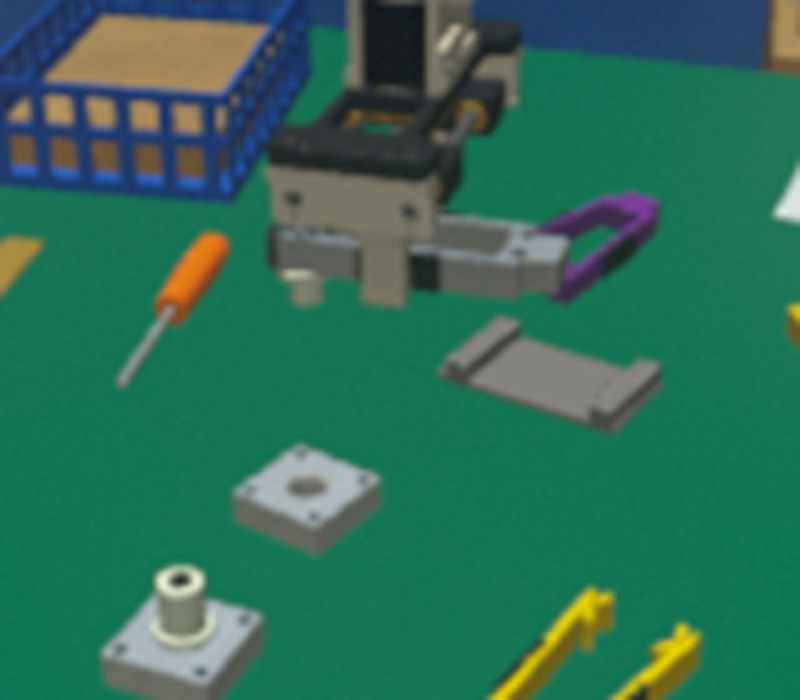

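View pics/w20.png

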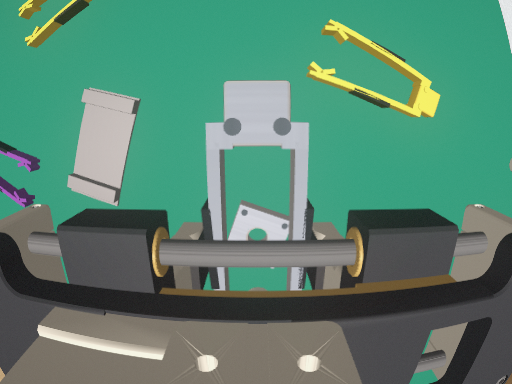

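View pics/t20.png

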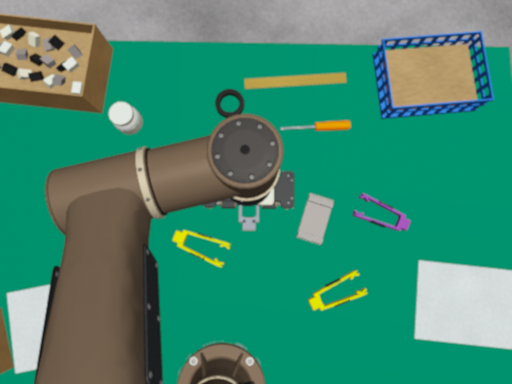

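Call:
send_rows --commands '[[1,[0,0,0],[0,0,0]],[1,[0,0,0],[0,0,0]],[1,[0,0,0],[0,0,0]],[1,[0,0,0],[0,0,0]],[1,[0,0,0],[0,0,0]]]'

```text
clock: 21.6
tool_pos: [0.4967, -0.07, 0.1632]
orientation: [-179.6, -0.1, 90.0]
force: [0.7, -0.6, -2.0]
opening: 0.0505
```

```bash
python3 - <<'E'
from h import *
state();s=snapshot("side")
p,d=ray(s,170+305/5,110+301/5);k=(-.07-p[1])/d[1];print("foot",p+k*d)
c=cv2.cvtColor(s["color"],cv2.COLOR_BGR2GRAY)[223:229,203:210];print(c)
for z in(.049,.053,.057): print(z,proj(s,[.5727,.0750,z]),plane(s,206.1,226.1,z))
cv2.imwrite("pics/s21.png",cv2.resize(s["color"][150:250,180:260],None,fx=7,fy=6,interpolation=cv2.INTER_CUBIC))
E
```

```text
t 21.60 tcp [ 0.4967 -0.07    0.1632] rpy [-1.7964e+02 -6.0000e-02  9.0040e+01] F [ 0.7 -0.6 -2. ] op 0.0505 q [  14.3    7.5  -25.7   -0.2  -57.2 -104.2]
foot [ 0.55177049 -0.07        0.13926208]
[[129 156 165 165 165 146 113]
 [201 186 153 143 168 194 188]
 [203 139  84  69 110 193 225]
 [193 107  61  66 107 192 229]
 [218 181 155 173 196 214 202]
 [204 211 207 206 204 184 147]]
0.049 [205.72218863 227.16282131] [0.57344837 0.07063143 0.049     ]
0.053 [205.614109   225.88584797] [0.57119314 0.07549833 0.053     ]
0.057 [205.50553805 224.60306961] [0.5689379  0.08036523 0.057     ]
```

View pics/s21.png

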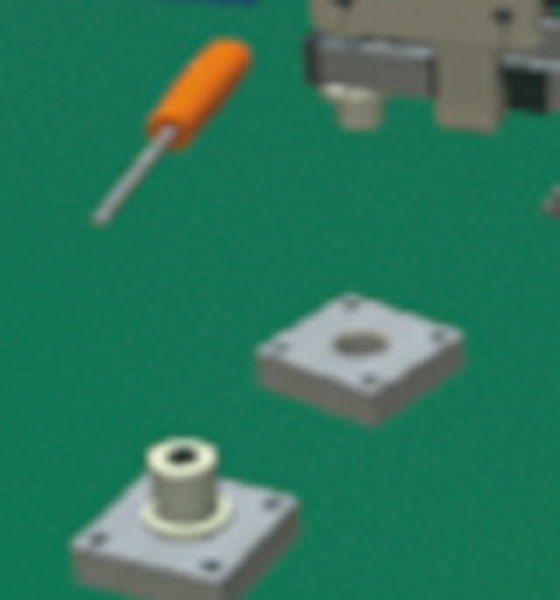

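```bash
python3 - <<'E'
from h import *
print(order.close_job());state()
E
```

```text
the job is handed in; nothing more can be done
None
the job is handed in; nothing more can be done
```

The job is handed in after 21.6 s of robot time. The spare bushing is in the empty nest and released. The finished bushing is held up in the steel spring tongs.

- **Spare bushing:** the last side view shows it upright with its flange flat on the nest. Its top measures about 53 mm above the bench, as a seated bushing should.
- **Finished bushing:** the tongs clamp its barrel at an opening of 50.5 to 51 mm, as expected when holding one. Its foot is about 139 mm above the bench by camera and about 142 mm by arm travel. It looks upright in the side view, though the jaw hides part of the flange. The gripper stayed on the tongs' pads, well clear of the bushing.
- **Bystanders:** I made no contact with the upside-down bushing, jar, tape roll or screwdriver. The jar, tape roll and screwdriver are in place in the last top view; I did not look at the upside-down bushing again at the end.
- **Disagreements:** the side view put the tongs about 1.5 to 3.5 mm further back in the hand than the wrist view did, so I moved the approach about 2 mm forward. The arm also drifted a few mm in some moves, and I corrected that before each contact.

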